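Fit the dust filter to the carving bench extractor

TASK

Take the filter cartridge out of its wooden keeper rack (its two lugs are trapped under the guard boards, so turn it until they line up with the slot, then draw it out) and fit it to the slanted port of the dust extractor: enter the lugs in the port's two notches, push in against the spring, turn a quarter clockwise and let it spring back so that it clicks home. Never force it (if it will not turn, it is not pushed in far enough), leave it locked in the port, and leave the mallet, the tin and the carved rosette where they are.

Things in the scene. Friction and masses are not known exactly. Their poses are not given: they have to be found in the camera images.
- cartridge_mid (a point): Filter cartridge, 0.2-0.4 kg, 90 mm tall; starts standing nose down in the rack. Point: on its axis, 45 mm above the lower end; z from nose to handle, x along handle and lugs. Nose 52 mm diameter, 34 mm long, its end tapered to 42 mm over 6 mm; above it an aluminium disc, 80 mm diameter, 16 mm thick, then the handle. A half turn about z makes no difference.
- handle (a point): Centre of the cartridge's black handle bar: 64 mm long (along x, pointing as the lugs do), 16 mm thick (along y), 40 mm tall, standing on the disc. Point 70 mm above the cartridge's lower end; axes as cartridge_mid.
- lugs (a point): Point on the cartridge's axis between its two steel lugs, 13 mm above its lower end; axes as cartridge_mid. The lugs stand out from the nose at +x and -x, to 38 mm from the axis, 12 mm wide, 10 mm thick (8 to 18 mm above the lower end).
- rack: Plywood rack fixed on the bench, 160 x 118 x 39 mm, base 12 mm thick. Origin: centre of underside, z up, x along its slot. Two guard boards, 33 to 39 mm above the bench, leave a 60 mm wide slot along x. Lugs start beneath them, across the slot (handle along y within 0.2 rad); to lift, turn the cartridge either way until the handle is along x within 0.5 rad. Stop blocks at x = +-47 mm.
- port: Steel bayonet collar, 100 mm outside diameter, 45 mm proud of the extractor's slanted face. Origin: centre of its mouth, 175 mm above the bench; z points out along its axis, 30 degrees from vertical, leaning to the extractor's front (roughly to the robot); x up the slope, y level. Bore 57 mm diameter; notches for the lugs at +y and -y, 22 mm wide, to 46 mm from the axis.
- lock_point (a point): Point on the port's axis, 19 mm outside the mouth: where cartridge_mid lies when locked, handle along the port's x. Axes as port. Turn clockwise as seen looking into the port, 1.57 rad from the notches; walls stop the wrong way and about 0.2 rad too far. The lugs then rise 5 mm into pockets, nose end 26 mm below the mouth, disc 8 mm off the collar.
- spring_face (a point): Point on the port's axis, 20 mm below the mouth, where the spring plate meets the nose at rest. It pushes back with 4 N there, 7 N at 26 mm, 11 N at 34 mm, where the disc meets the collar. To pass under the ridges while turning, the nose end must be at least 31 mm below the mouth (disc less than 3 mm off the collar). Axes as port.
- extractor: Grey dust extractor, fixed on the bench, 220 mm wide. Origin: on the bench straight below the mouth of the port; x to its rear, z up. It reaches from 100 mm in front of the origin to 200 mm behind it. Its slanted face rises rearward at 30 degrees, from 65 mm at the front to 215 mm high.
- mallet_mid (a point): Wooden joiner's mallet lying flat: head 75 x 130 x 60 mm, whole length 273 mm along x; this point is 30 mm above the bench, 50 mm from the head's centre towards the handle. Bystander.
- tin_mid (a point): Plain metal tin standing upright, 84 mm diameter, 70 mm high, point at its centre. Bystander.
- rosette_mid (a point): Small carved wooden rosette tile lying flat, 76 x 76 x 36 mm, point 11 mm above the bench at its centre. Bystander.
There are look-alikes about, which are no part of the job. There is more than one size of the rack; the one meant has the size given above.

How it is judged:
By the outcome, as a careful person would: the job done as asked, in the order asked, and still so for the second after the job is handed in, with the robot touching nothing.
It also fails if it takes over 54 s, if anything falls off the work surface, if the arm or the gripper's body presses on something with over 40 N, if the wrist force passes 120 N, or if a joint passes its speed limit or range.

ROBOT

A 7-joint arm with a two-finger parallel gripper is mounted at the origin on the work surface. World frame = base frame: x ahead of the robot, y to its left, z up, the work surface at z = 0. Lengths are in mm, angles in rad, forces in N, time in s.
With the tool pointing down it reaches from about 400 to 875 mm from the base axis. Payload 4.4 kg.
Tool frame: the origin (TCP) lies at the very end of the fingers, on their centre line; the grasp point (between the pads) lies 19 mm behind it; z points along the fingers, x is the direction in which the jaws open and shut, and the axes are right-handed (so a half turn about z gives the same grasp; the last joint's range is limited). The gripper opens to 85 mm and grips with 20 to 120 N. Pads are 22 mm wide; open, the fingers measure 114 mm over their backs; the gripper's body (76 mm by 85 mm) begins 54 mm behind the grasp point. The pads swing forward as they close: fully open they stand 13 mm farther back than shut.
Start: joints at [-1.249, 0.628, 0.038, 1.517, -0.027, 0.996, -0.02], TCP at [245.777, 601.757, 231.313] pointing down, gripper open.
Joint ranges: [-3.06, 3.06], [-0.37, 2.12], [-1.25, 1.32], [0.18, 2.47], [-1.1, 4.24], [0.23, 1.98], [-2.94, 2.94]. Speed limits (rad/s): [2.57, 2.57, 3.14, 3.14, 3.14, 3.14, 3.14].

INTERFACE

Orientations are given as [roll, pitch, yaw] about the fixed x, y, z axes, in that order (R = Rz(yaw) Ry(pitch) Rx(roll)).
In Python, from cell import telemetry, get_image, get_calibration, ctrl gives the robot as it stands. The module is installed in compiled form; this text tells all that it offers.
- The arm moves only by the tool arm_command, never from a script. Its arguments are lists of equal length, an entry for each row: "rot": the turn, a rotation vector about the world's x, y, z in degrees, a list of three; "slide": the shift along the world's x, y, z in mm, a list of three; "gripper": the finger opening in mm, from 0 to 85.4. A call has 1 to 5 rows; each row shifts and turns the pose as measured when the row begins; what a row does not reach is not made up. A row lasts 1/12 s, in which the tool goes at most 41.7 mm and 7.16 degrees, less where a joint would pass 70% of its speed; a pose out of reach is approached as far as the arm can. A call with a gripper value outside its range is refused whole. The fingers move at their own pace and stop on an object; the grip force is fixed at half the most. Time passes only in rows, so rows that do not move let the fingers close. It gives the time, the measured TCP pose, the force and the opening at its end, in the units of the state.
- telemetry.read_state(): the state, without advancing time (a new reading comes with each control period).
- get_image(name): name is "side" or "top" or "wrist"; returns (picture, depth): 420x560x3 uint8, red, green, blue; 420x560 float32, mm along the optical axis (not along the pixel's ray), 0 where there is no reading.
- get_calibration(name): a dict with "fx", "fy", "cx", "cy" (pixels), "xyz" and "attitude" of the camera in the world. Camera axes: x right, y up, looking along -z (the intrinsics and any distortion apply to the point x, -y, -z); pixel columns grow to the right and rows downward; lengths in mm; the calibration is good to about 2 mm. A picture is of the moment at which its call begins: read the wrist's pose just before it. get_calibration takes no time and is no camera call; for the wrist camera it gives the pose at the moment of the call.
- ctrl.finish_job(): hands the job in, once; it reports no verdict.
The state is a dict: "clock": time; "qpos": joint angles; "qd": joint speeds; "tau": joint torques, N m; "eef_pos": TCP position; "tool_rot": TCP orientation; "force": force on the tool from outside, world axes, zero at the start; "torque": the same for the moment, N m; "width": finger opening in mm.
Only numpy, scipy, OpenCV 4.12 (cv2) and the standard library are available. Lean on these libraries where they do the work, as an engineer would, in place of code of your own. Each camera call takes 0.05 s, during which the arm holds its last target.

## Working session

There is one attempt and no reset: what is moved stays moved. The work goes in short steps, Python scripts to look and compute and a tool call to move; the robot and the scene stay as the last step left them, time stands still between calls to the robot, and variables do not carry over. Pictures are saved under pics/ and viewed, and the job is handed in when it is done.

Besides the shell and the picture viewer there is one more tool, called after ">>>" as name(argument=value, ...) on one line, values as JSON. arm_command: Moves the arm, as the interface text tells. Its arguments: {"type":"object","properties":{"rot":{"type":"array"},"slide":{"type":"array"},"gripper":{"type":"array"}},"required":["rot","slide","gripper"]}

```bash
mkdir -p pics; ls
python3 - <<'E'
from cell import telemetry, get_image, get_calibration
import cv2, numpy as np
print(telemetry.read_state())
for n in ["side","top","wrist"]:
    c=get_calibration(n); p,d=get_image(n)
    print(n,c,p.shape,(d>0).mean())
    cv2.imwrite(f"pics/{n}0.png",p[:,:,::-1]); np.save(f"pics/{n}0.npy",d)
E
```

```text
pics
{'clock': 0.0, 'qpos': array([-1.24881054,  0.62936579,  0.03842399,  1.5183544 , -0.02696895,
        0.99626436, -0.0200174 ]), 'qd': array([-0.00054901,  0.00086491, -0.00048596, -0.0005822 ,  0.00040836,
        0.00036411, -0.00048748]), 'tau': array([ 1.46553855e-03, -5.63408482e+01,  1.22683804e+00, -1.93445528e+01,
        1.11808564e-02,  1.03093174e-02, -1.41001843e-05]), 'eef_pos': array([245.53226529, 601.18535133, 230.38035551]), 'tool_rot': array([3.14155185e+00, 1.87387282e-03, 1.18302485e+00]), 'force': array([-0.63491101, -0.13416299,  0.34275387]), 'torque': array([-0.00044964, -0.04559363, -0.00680507]), 'width': 85.70116504709671}
side {'fx': 450.7656589846345, 'fy': 450.7656589846345, 'cx': 285.18456270451264, 'cy': 208.18603280981554, 'xyz': array([-174.95534109, -824.56309379,  886.36073627]), 'attitude': array([ 0.94814108, -0.00394932, -0.69437998])} (420, 560, 3) 0.9958460884353741
top {'fx': 469.6951578174512, 'fy': 469.6951578174512, 'cx': 284.0769739085066, 'cy': 208.95234739905524, 'xyz': array([ 183.97496512,  -34.14670863, 1856.77049772]), 'attitude': array([ 0.17324268,  0.01668252, -1.54302353])} (420, 560, 3) 0.9960416666666667
wrist {'fx': 337.53662132414416, 'fy': 337.53662132414416, 'cx': 280.2929911449945, 'cy': 203.7612765510353, 'xyz': array([173.15525881, 631.18625712, 372.62134235]), 'attitude': array([-0.31220581,  0.00156503,  1.1815953 ])} (420, 560, 3) 0.9960756802721088
```

View pics/top0.png

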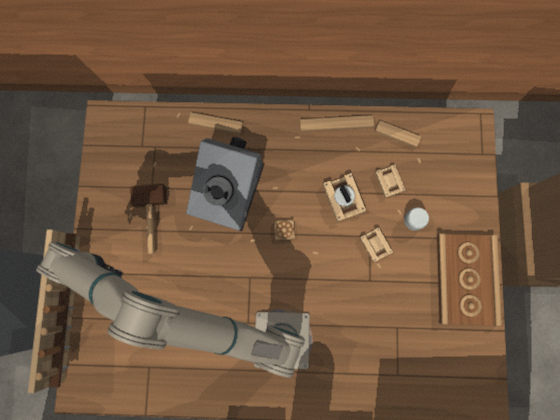

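View pics/side0.png

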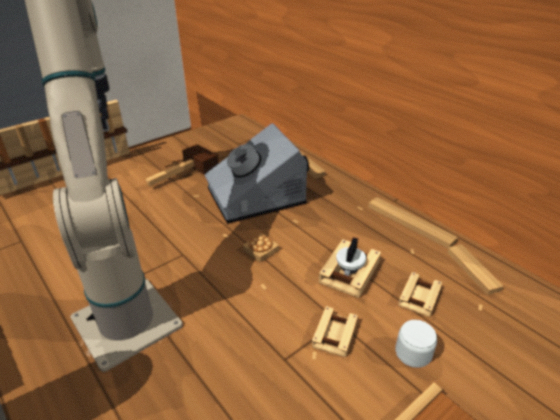

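View pics/wrist0.png

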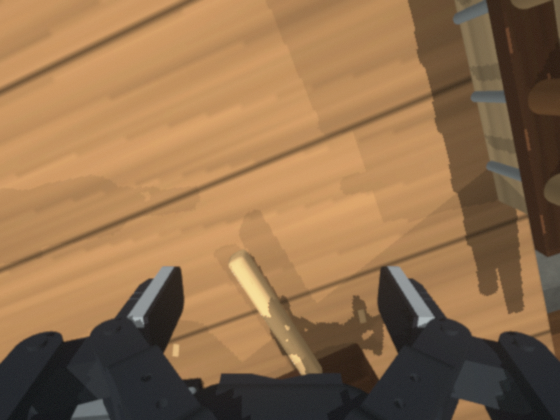

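Top: cartridge in the large rack at about (345,195), extractor port at (217,190), rosette (284,229), tin (417,219), mallet (149,200). I'll build the geometry helpers next.

```bash
cat > h.py <<'E'
import numpy as np, cv2
from scipy.spatial.transform import Rotation as Rn
def R(rpy): return Rn.from_euler('xyz',rpy).as_matrix()
def cloud(d,c):
    v,u=np.mgrid[0:d.shape[0],0:d.shape[1]]
    P=np.stack([(u-c['cx'])/c['fx']*d,-(v-c['cy'])/c['fy']*d,-d],-1)
    return P@R(c['attitude']).T+c['xyz']
def proj(p,c):
    q=(np.atleast_2d(p)-c['xyz'])@R(c['attitude']); z=-q[:,2]
    return np.c_[c['fx']*q[:,0]/z+c['cx'],-c['fy']*q[:,1]/z*1+c['cy']]
E
python3 - <<'E'
from h import *; from cell import get_calibration
for n,pts in [("top",[(345,193),(300,250),(330,180),(358,212),(217,190),(205,150),(250,200),(417,219),(284,229),(390,180)]),("side",[(352,245),(350,262),(245,158),(415,335),(300,300)])]:
    c=get_calibration(n); d=np.load(f"pics/{n}0.npy"); P=cloud(d,c)
    for u,v in pts: print(n,u,v,P[v,u].round(1))
c=get_calibration("top"); P=cloud(np.load("pics/top0.npy"),c)
img=cv2.imread("pics/top0.png")
a=cv2.resize(img[130:250,180:320],None,fx=4,fy=4,interpolation=2); cv2.imwrite("pics/t_ext.png",a)
a=cv2.resize(img[150:250,300:440],None,fx=5,fy=5,interpolation=2); cv2.imwrite("pics/t_rack.png",a)
E
```

```text
top 345 193 [ 558.2 -226.9   99. ]
top 300 250 [345.  -61.6  -1.2]
top 330 180 [ 621.5 -173.6   41.7]
top 358 212 [ 184.   -34.1 1856.8]
top 217 190 [545.8 253.3 156.8]
top 205 150 [684.8 297.5 202.4]
top 250 200 [534.  140.6  37.5]
top 417 219 [ 470.1 -507.    65.1]
top 284 229 [422.1   3.1  36.6]
top 390 180 [ 634.8 -416.7   10.6]
side 352 245 [ 556.4 -231.1  102.2]
side 350 262 [ 535.  -248.4   65.5]
side 245 158 [551.5 248.1 161.8]
side 415 335 [ 467.  -511.1   71.6]
side 300 300 [ 384.2 -219.5   -1.6]
```

Run:
```python
from h import *; from cell import get_calibration
c=get_calibration("top"); P=cloud(np.load("pics/top0.npy"),c)
def st(m,n):
    q=P[m]; print(n,len(q),q.mean(0).round(1),np.median(q,0).round(1))
    return q
X,Y,Z=P[...,0],P[...,1],P[...,2]
v,u=np.mgrid[0:420,0:560]
roi=(u>315)&(u<370)&(v>165)&(v<230)
q=st(roi&(Z>80),"handle");
r=cv2.minAreaRect(q[:,:2].astype(np.float32)); print(r)
q=st(roi&(Z>25)&(Z<45),"guard"); print(cv2.minAreaRect(q[:,:2].astype(np.float32)))
q=st(roi&(Z>5)&(Z<45),"rack"); print(cv2.minAreaRect(q[:,:2].astype(np.float32)))
q=st(roi&(Z>45)&(Z<60),"disc"); print(cv2.minEnclosingCircle(q[:,:2].astype(np.float32)))
roi=(u>180)&(u<270)&(v>130)&(v<235)
q=st(roi&(Z>50),"ext"); print(cv2.minAreaRect(q[:,:2].astype(np.float32)))
# slanted face
for n in ("top","side"):
    c2=get_calibration(n); PP=cloud(np.load(f"pics/{n}0.npy"),c2)
    m=(PP[...,2]>75)&(PP[...,2]<230)&(abs(PP[...,1]-PP[200,200,1])<1e9)
    print(n,m.sum())
```

```text
handle 101 [ 506.1 -202.5  341.7] [ 553.4 -226.9  100. ]
((376.55352783203125, -149.41427612304688), (55.14390563964844, 445.47906494140625), 66.15394592285156)
guard 580 [ 556.6 -230.    37.2] [ 553.2 -225.9   37.8]
((559.2512817382812, -231.08033752441406), (159.61302185058594, 119.00344848632812), 21.26169776916504)
rack 1136 [ 553.4 -228.6   24. ] [ 542.9 -227.9   26.4]
((560.6447143554688, -227.70263671875), (259.811767578125, 213.76815795898438), 0.7439928650856018)
disc 157 [ 557.3 -229.4   52.4] [ 553.8 -225.4   52.6]
((559.6251220703125, -232.2864990234375), 92.17264556884766)
ext 4984 [576.7 229.6 162.6] [578.3 228.  157.7]
((447.1310729980469, 204.67572021484375), (630.3712768554688, 328.3004455566406), 14.714006423950195)
top 15016
side 28492
```

View pics/t_ext.png

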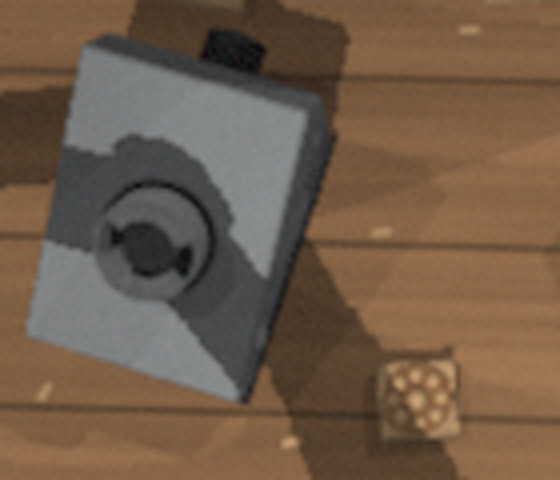

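View pics/t_rack.png

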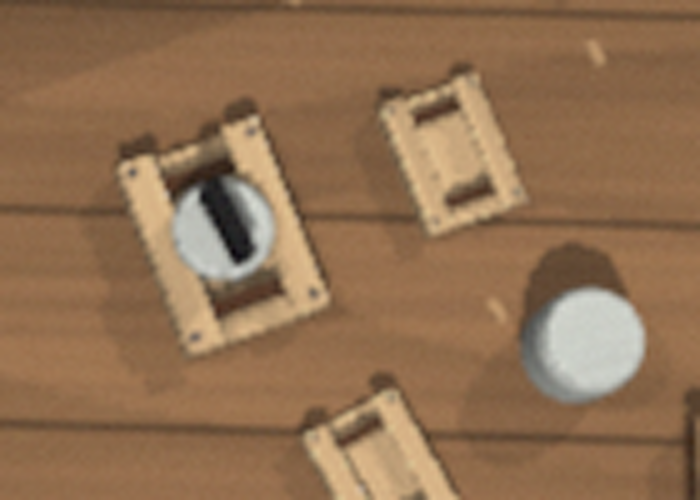

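Run:
```python
import cv2
i=cv2.imread("pics/side0.png")
cv2.imwrite("pics/s_rack.png",cv2.resize(i[220:310,300:460],None,fx=5,fy=5,interpolation=2))
cv2.imwrite("pics/s_ext.png",cv2.resize(i[110:230,190:340],None,fx=5,fy=5,interpolation=2))
```

```text
(no output)
```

View pics/s_rack.png

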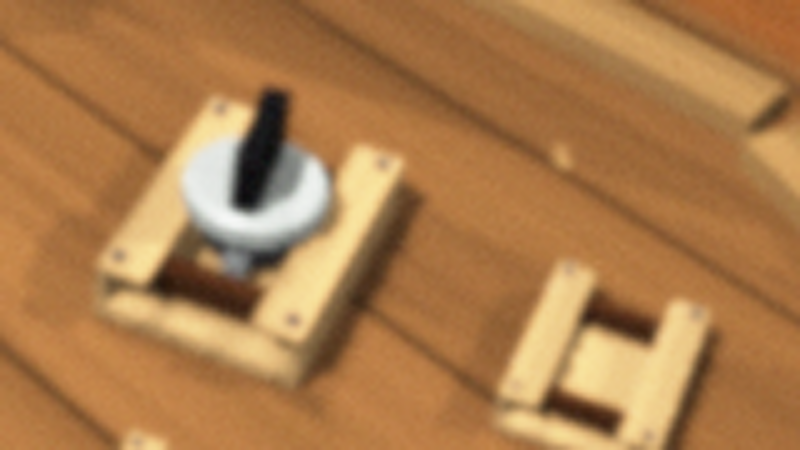

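View pics/s_ext.png

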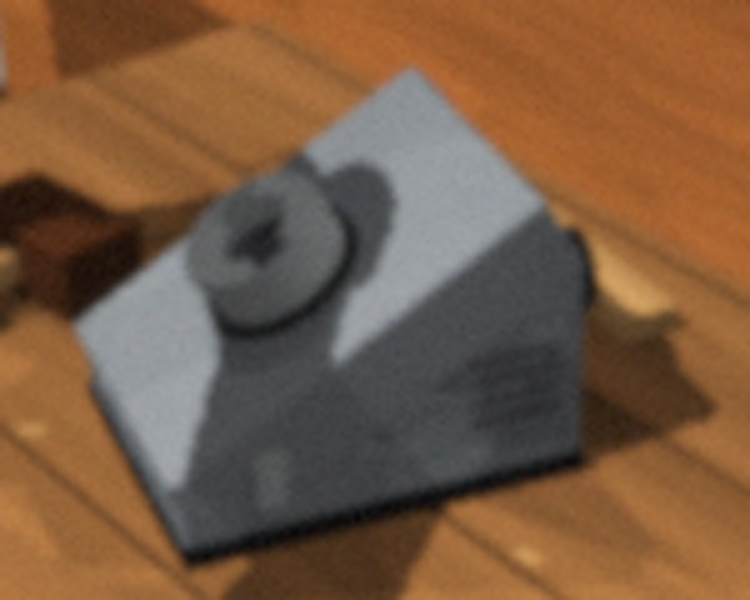

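The close side crop shows a steel lug at (237,262) lying in the slot, and the handle runs along the slot. So the cartridge looks already nearly aligned, contrary to the text. I'll check that up close with the wrist camera. First I'll fit the extractor.

```bash
cat > ext.py <<'E'
from h import *; from cell import get_calibration
from scipy.optimize import least_squares
def fit(P):
    """P: Nx3 cloud. model: origin (x,y), yaw; z up."""
    ctr=np.array([555.,245.]); yaw=-0.23
    for it in range(4):
        ex=np.array([np.cos(yaw),np.sin(yaw)]); ey=np.array([-ex[1],ex[0]])
        d=P[:,:2]-ctr; lx=d@ex; ly=d@ey; z=P[:,2]
        n_l=np.array([-.5,0,np.sqrt(3)/2])
        h=lx*n_l[0]+(z-175)*n_l[2]     # height along port axis rel. mouth
        inb=(abs(ly)<105)&(lx>-95)&(lx<150)
        face=inb&(abs(h+45)<8)&(np.hypot(lx,ly)>75)
        # plane fit
        A=np.c_[P[face,:2],np.ones(face.sum())]; co=np.linalg.lstsq(A,P[face,2],rcond=None)[0]
        for _ in range(3):
            r=A@co-P[face,2]; k=abs(r)<4; co=np.linalg.lstsq(A[k],P[face,2][k],rcond=None)[0]
        n=np.array([-co[0],-co[1],1]); n/=np.linalg.norm(n)
        yaw=np.arctan2(-n[1],-n[0]); tilt=np.arccos(n[2])
        hh=(P-[0,0,co[2]])@n
        rim=inb&(hh>41)&(hh<49)&(np.hypot(lx,ly)<62)
        u=np.array([np.cos(yaw)*np.cos(tilt),np.sin(yaw)*np.cos(tilt),np.sin(tilt)]); w=np.cross(n,u)
        a,b=P[rim]@u,P[rim]@w
        (cx,cy),rad=cv2.minEnclosingCircle(np.c_[a,b].astype(np.float32))
        # hull circle lsq
        hull=cv2.convexHull(np.c_[a,b].astype(np.float32))[:,0]
        s=least_squares(lambda p:np.hypot(hull[:,0]-p[0],hull[:,1]-p[1])-p[2],[cx,cy,rad],loss='soft_l1').x
        hm=np.median(P[rim]@n)
        c=s[0]*u+s[1]*w+hm*n
        ctr=c[:2]
    return dict(c=c,yaw=yaw,tilt=tilt,rad=s[2],mec=((cx*u+cy*w+hm*n),rad),nface=face.sum(),nrim=rim.sum(),collar=np.median(hh[rim]))
if __name__=="__main__":
    for n in ("top","side"):
        P=cloud(np.load(f"pics/{n}0.npy"),get_calibration(n)).reshape(-1,3)
        print(n,fit(P))
E
python3 ext.py
python3 - <<'E'
from h import *; from cell import get_calibration
for n in ("top","side"):
    P=cloud(np.load(f"pics/{n}0.npy"),get_calibration(n)).reshape(-1,3)
    d=np.hypot(P[:,0]-557,P[:,1]+229)
    q=P[(d<50)&(P[:,2]>85)&(P[:,2]<115)]; print(n,"handle",len(q),q.mean(0).round(1),cv2.minAreaRect(q[:,:2].astype(np.float32)),np.percentile(q[:,2],[10,50,90]))
    e=np.linalg.eigh(np.cov(q[:,:2].T))[1][:,1]; print("ang",np.arctan(e[1]/e[0]))
    q=P[(d<50)&(P[:,2]>58)&(P[:,2]<66)]; print("disc",len(q),q.mean(0),cv2.minEnclosingCircle(q[:,:2].astype(np.float32)))
    q=P[(d<130)&(P[:,2]>33)&(P[:,2]<43)]; print("guard",cv2.minAreaRect(q[:,:2].astype(np.float32)))
    q=P[(d>150)&(d<220)&(P[:,2]<6)&(P[:,2]>-8)]; print("bench",np.median(q[:,2]))
    for nm,x,y,r in (("tin",469,-508,60),("ros",422,3,50)):
        q=P[(np.hypot(P[:,0]-x,P[:,1]-y)<r)&(P[:,2]>20)]; print(nm,q.mean(0).round(1))
E
```

```text
top {'c': array([535.66444035, 251.89152924, 175.37021057]), 'yaw': np.float64(-0.2704984943366051), 'tilt': np.float64(0.5232180384379319), 'rad': np.float64(49.116449902861085), 'mec': (array([536.1523715 , 252.20322865, 175.59339052]), 50.892669677734375), 'nface': np.int64(2463), 'nrim': np.int64(219), 'collar': np.float64(44.936558895078505)}
side {'c': array([534.11939044, 251.54215627, 174.89569645]), 'yaw': np.float64(-0.2777431462450158), 'tilt': np.float64(0.5253269559249722), 'rad': np.float64(50.104272956662676), 'mec': (array([534.43342117, 251.56080526, 175.06778655]), 54.10271072387695), 'nface': np.int64(1965), 'nrim': np.int64(266), 'collar': np.float64(44.61174672965799)}
top handle 81 [ 558.8 -229.6   99. ] ((559.53125, -229.49195861816406), (62.448814392089844, 18.543865203857422), 29.690719604492188) [ 90.85970425  99.00879385 105.50246559]
ang 0.5042406048791445
disc 124 [ 555.35509764 -227.27006344   61.84778826] ((559.2785034179688, -229.29827880859375), 39.34537124633789)
guard ((559.2774658203125, -231.0701904296875), (159.55691528320312, 119.00344848632812), 21.261695861816406)
bench -0.3750908893446194
tin [ 474.4 -506.5   63.6]
ros [423.4   2.4  27.4]
side handle 133 [ 553.6 -234.7   99.3] ((559.2122192382812, -230.44337463378906), (66.10265350341797, 15.947988510131836), 28.22022247314453) [ 90.08517619 101.42812756 103.54991114]
ang 0.4720384821235066
disc 314 [ 554.25061628 -235.61969417   61.96195393] ((557.4739379882812, -231.55552673339844), 38.92769241333008)
guard ((559.0846557617188, -232.07266235351562), (162.2938232421875, 119.16990661621094), 21.246307373046875)
bench 0.2541131993432373
tin [ 465.1 -519.5   59.3]
ros [419.3  -2.7  26.2]
```

>>> arm_command(rot=[[0,0,-6.5],[0,0,-6.5],[0,0,-6.5],[0,0,-6.5],[0,0,-6.5]], slide=[[12,-33,15],[12,-36,10],[13,-36,5],[13,-38,0],[13,-38,0]], gripper=[85,85,85,85,85])

```text
clock: 0.57
eef_pos: [302.4, 422.5, 257.4]
tool_rot: [-3.134, 0.002, 0.608]
force: [1.4, -0.1, 0.7]
width: 84.8
```

>>> arm_command(rot=[[0,0,-6.5],[0,0,-6.5],[0,0,-6.5],[0,0,-6.5],[0,0,-6.5]], slide=[[13,-38,0],[13,-38,0],[13,-38,0],[13,-38,0],[13,-38,0]], gripper=[85,85,85,85,85])

```text
clock: 0.98
eef_pos: [367.4, 224.3, 257.7]
tool_rot: [-3.132, 0.001, 0.014]
force: [0.8, -0.1, -0.1]
width: 85.1
```

>>> arm_command(rot=[[0,0,-6.5],[0,0,-6.5],[0,0,-6.5],[0,0,-6.5],[0,0,-6.5]], slide=[[14,-38,0],[14,-38,0],[14,-38,0],[14,-38,0],[14,-38,0]], gripper=[85,85,85,85,85])

```text
clock: 1.4
eef_pos: [436.6, 27.9, 258.5]
tool_rot: [-3.13, 0.001, -0.581]
force: [1.2, 0.2, 0.3]
width: 85.0
```

>>> arm_command(rot=[[0,0,-6],[0,0,-6],[0,0,-6],[0,0,-5],[0,0,-5]], slide=[[17,-37,0],[17,-37,0],[17,-37,0],[17,-37,0],[17,-37,-10]], gripper=[85,85,85,85,85])

```text
clock: 1.82
eef_pos: [521.6, -162.4, 250.4]
tool_rot: [-3.126, 0.001, -1.095]
force: [0.0, 0.6, 0.9]
width: 85.3
```

>>> arm_command(rot=[[0,0,0],[0,0,0],[0,0,0]], slide=[[18,-37,-20],[19,-36,-20],[0,0,0]], gripper=[85,85,85])

```text
clock: 2.07
eef_pos: [555.5, -237.4, 212.4]
tool_rot: [-3.128, -0.006, -1.106]
force: [-0.3, -0.4, 0.5]
width: 84.9
```

```bash
cat > look.py <<'E'
import sys; from h import *
from cell import telemetry, get_image, get_calibration
n,t=sys.argv[1:3]
s=telemetry.read_state(); c=get_calibration(n); p,d=get_image(n)
cv2.imwrite(f"pics/{t}.png",p[:,:,::-1]); np.savez(f"pics/{t}.npz",d=d,**c)
print(s['clock'],s['eef_pos'].round(1),s['tool_rot'].round(4),s['qpos'].round(3),s['width'].round(1),s['force'].round(1),s['torque'].round(2))
E
python3 look.py wrist w1
```

```text
Traceback (most recent call last):
  File "look.py", line 6, in <module>
    print(s['clock'],s['eef_pos'].round(1),s['tool_rot'].round(4),s['qpos'].round(3),s['width'].round(1),s['force'].round(1),s['torque'].round(2))
                                                                                     ^^^^^^^^^^^^^^^^
AttributeError: 'float' object has no attribute 'round'
```

View pics/w1.png

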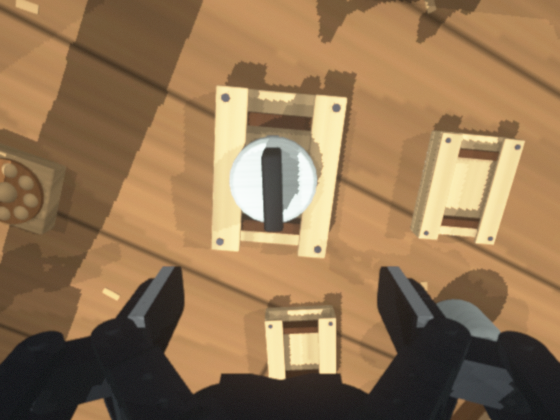

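Wrist view: the cartridge is at (273,180) in the large rack. The handle lies along the slot, about 0.1 rad off it. I'll measure it precisely.

```bash
sed -i "s/s\['width'\].round(1)/round(float(s['width']),1)/" look.py
python3 - <<'E'
from h import *; from cell import telemetry
s=telemetry.read_state(); print(s['eef_pos'],s['tool_rot'],s['qpos'].round(3),s['clock'])
z=np.load("pics/w1.npz"); P=cloud(z['d'],z).reshape(-1,3)
d=np.hypot(P[:,0]-559,P[:,1]+230)
for lo,hi in ((97,112),):
    q=P[(d<50)&(P[:,2]>lo)&(P[:,2]<hi)]; print("handle",len(q),q.mean(0).round(1),cv2.minAreaRect(q[:,:2].astype(np.float32)),np.percentile(q[:,2],[10,50,90]))
    e=np.linalg.eigh(np.cov(q[:,:2].T))[1][:,1]; print("ang",np.arctan(e[1]/e[0]))
q=P[(d<50)&(P[:,2]>58)&(P[:,2]<66)]; print("disc",len(q),q.mean(0),cv2.minEnclosingCircle(q[:,:2].astype(np.float32)))
q=P[(d<130)&(P[:,2]>34)&(P[:,2]<43)]; print("guard",cv2.minAreaRect(q[:,:2].astype(np.float32)))
q=P[(d>150)&(d<220)&(P[:,2]<6)&(P[:,2]>-8)]; print("bench",np.median(q[:,2]))
E
```

```text
[ 554.70289038 -234.43246641  213.33581287] [-3.12699556e+00 -2.87375599e-03 -1.10510110e+00] [-0.039  0.657  0.66   1.7   -0.494  0.944 -0.291] 2.1167
handle 1572 [ 560.6 -228.5  101.1] ((558.8853149414062, -229.37759399414062), (64.10005950927734, 15.979998588562012), 28.012588500976562) [ 99.84569171 101.18346273 102.15540527]
ang 0.49012405346815485
disc 4239 [ 562.17704252 -228.17532259   61.14751822] ((559.4552612304688, -229.24403381347656), 39.58998489379883)
guard ((558.4181518554688, -230.8546142578125), (159.8181915283203, 118.21268463134766), 21.460599899291992)
bench -0.5348168471695374
```

```bash
cat >> h.py <<'E'
def delta(pos,rpy,s):
    Rt=Rn.from_euler('xyz',rpy); Rc=Rn.from_euler('xyz',s['tool_rot'])
    return (np.asarray(pos)-s['eef_pos']).round(1), np.degrees((Rt*Rc.inv()).as_rotvec()).round(2)
E
python3 - <<'E'
from h import *; from cell import telemetry
s=telemetry.read_state(); print(delta([559,-229.4,68],[np.pi,0,-1.082],s))
E
```

```text
(array([   4.3,    5. , -145.3]), array([-0.24,  0.82,  1.32]))
```

>>> arm_command(rot=[[-0.2,0.8,1.3],[0,0,0],[0,0,0],[0,0,0]], slide=[[4.3,5,-25],[0,0,-30],[0,0,-25],[0,0,0]], gripper=[50,50,50,50])

```text
clock: 2.45
eef_pos: [559.3, -226.6, 132.5]
tool_rot: [-3.138, 0.002, -1.08]
force: [0.2, 0.8, -1.3]
width: 49.3
```

Run:
```python
from h import *; from cell import telemetry
s=telemetry.read_state(); print(s['eef_pos'],s['tool_rot'],delta([559,-229.4,68],[np.pi,0,-1.082],s))
```

```text
[ 559.32907531 -226.62051208  132.48507763] [-3.13832528e+00  1.52104288e-03 -1.08041929e+00] (array([ -0.3,  -2.8, -64.5]), array([-0.16,  0.12, -0.09]))
```

>>> arm_command(rot=[[0,0,0],[0,0,0],[0,0,0],[0,0,0]], slide=[[0,-2.8,-15],[0,0,-22],[0,0,-22],[0,0,-5]], gripper=[50,50,50,50])

```text
clock: 2.78
eef_pos: [561.7, -224.8, 72.5]
tool_rot: [-3.133, 0.001, -1.075]
force: [-0.9, -0.5, 0.2]
width: 50.0
```

Run:
```python
from h import *; from cell import telemetry
s=telemetry.read_state(); print(s['eef_pos'],s['tool_rot'],s['force'],delta([559,-229.4,68],[np.pi,0,-1.082],s))
```

```text
[ 561.72814613 -224.76395772   72.47307518] [-3.13286325e+00  5.38226152e-04 -1.07473341e+00] [-0.85173795 -0.49810444  0.19776761] (array([-2.7, -4.6, -4.5]), array([-0.26,  0.43, -0.42]))
```

>>> arm_command(rot=[[-0.3,0.4,-0.4],[0,0,0]], slide=[[-2.7,-4.6,-4],[0,0,0]], gripper=[50,50])

```text
clock: 2.95
eef_pos: [559.3, -228.0, 70.0]
tool_rot: [-3.141, -0.0, -1.08]
force: [0.4, 0.5, -0.5]
width: 50.0
```

Run:
```python
from h import *; from cell import telemetry
s=telemetry.read_state(); print(s['eef_pos'],s['tool_rot'],s['force'],delta([559,-229.4,68],[np.pi,0,-1.082],s))
```

```text
[ 559.34738438 -228.02076264   70.02802877] [-3.14121204e+00 -1.14234188e-04 -1.08034796e+00] [ 0.41340305  0.5196916  -0.52546806] (array([-0.3, -1.4, -2. ]), array([-0.  ,  0.02, -0.09]))
```

>>> arm_command(rot=[[0,0,0],[0,0,0],[0,0,0],[0,0,0],[0,0,0]], slide=[[0,-1.4,-2],[0,0,0],[0,0,0],[0,0,0],[0,0,0]], gripper=[40,15,5,5,5])

```text
clock: 3.37
eef_pos: [561.7, -229.9, 72.9]
tool_rot: [-3.137, -0.005, -1.079]
force: [0.8, -0.1, -2.3]
width: 15.4
```

```bash
python3 look.py wrist w2
```

```text
3.3667 [ 561.7 -229.9   72.9] [-3.1369 -0.0046 -1.0794] [ 0.03   0.836  0.523  1.784 -0.625  0.687 -0.174] 15.4 [ 0.8 -0.1 -2.3] [ 0.01  0.01 -0.03]
```

View pics/w2.png

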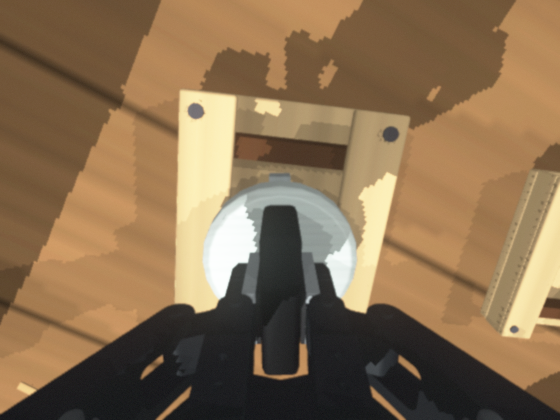

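Gripped at 15.4 mm, with a lug visible in the slot at (280,180). It is clear to lift straight up.

>>> arm_command(rot=[[0,0,0],[0,0,0],[0,0,0],[0,0,0]], slide=[[-1,0,8],[-0.5,0,12],[0,0,15],[0,0,15]], gripper=[5,5,5,5])

```text
clock: 3.75
eef_pos: [556.8, -228.4, 122.8]
tool_rot: [3.141, 0.002, -1.08]
force: [0.2, -0.3, -1.8]
width: 14.9
```

>>> arm_command(rot=[[0,0,0],[0,0,0],[0,0,0],[0,0,0],[0,0,0]], slide=[[0,0,25],[0,0,35],[0,0,38],[-5,10,35],[-5,20,30]], gripper=[5,5,5,5,5])

```text
clock: 4.17
eef_pos: [541.2, -201.6, 293.5]
tool_rot: [3.133, 0.003, -1.089]
force: [1.7, 0.7, -2.5]
width: 14.8
```

```bash
python3 look.py side s3;python3 look.py wrist w3
```

```text
4.1667 [ 541.2 -201.6  293.5] [ 3.1333  0.0034 -1.0893] [-0.147  0.553  0.734  1.65  -0.399  1.103 -0.391] 14.8 [ 1.7  0.7 -2.5] [ 0.04 -0.07 -0.1 ]
4.2167 [ 543.5 -197.3  299. ] [-3.1414e+00  3.0000e-03 -1.0847e+00] [-0.153  0.545  0.734  1.646 -0.4    1.109 -0.394] 15.3 [-0.3  3.7 -0.1] [ 0.47 -0.01 -0.07]
```

View pics/s3.png

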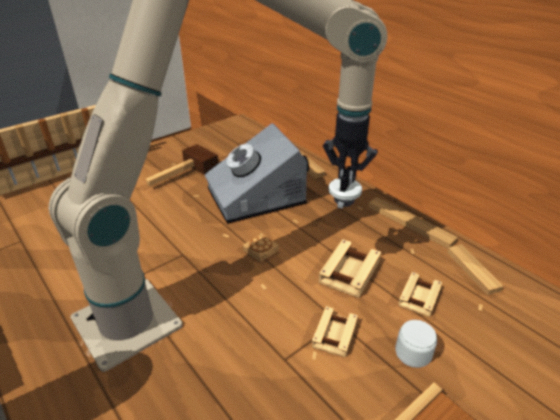

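View pics/w3.png

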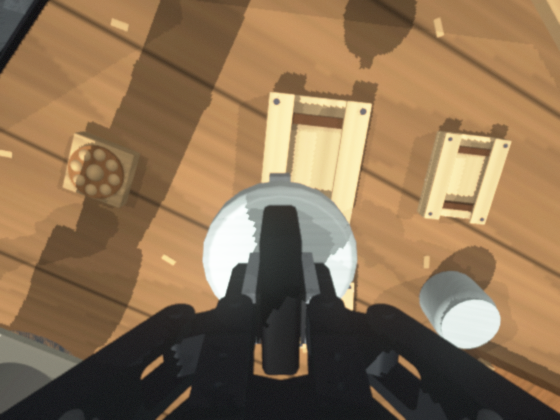

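The cartridge is out of the rack and hanging straight. Next I measure it in the tool frame, then work out the port poses.

```bash
cat > cart.py <<'E'
import sys; from h import *
def incart(tag,pos,rpy):
    z=np.load(f"pics/{tag}.npz"); P=cloud(z['d'],z).reshape(-1,3)
    T=(P-pos)@R(rpy)   # tool frame
    m=(np.hypot(T[:,0],T[:,1])<46)&(T[:,2]>-25)&(T[:,2]<30)
    q=T[m]; hist=np.histogram(q[:,2],bins=np.arange(-25,31,1)); k=hist[0].argmax(); zt=hist[1][k]+.5
    dsc=q[abs(q[:,2]-zt)<2]; zt=np.median(dsc[:,2])
    hull=cv2.convexHull(dsc[:,:2].astype(np.float32))[:,0]
    from scipy.optimize import least_squares
    s=least_squares(lambda p:np.hypot(hull[:,0]-p[0],hull[:,1]-p[1])-40,[0,0],loss='soft_l1').x
    A=np.c_[dsc[:,:2],np.ones(len(dsc))]; co=np.linalg.lstsq(A,dsc[:,2],rcond=None)[0]
    h=T[(abs(T[:,0])<14)&(abs(T[:,1])<40)&(T[:,2]<zt-34)&(T[:,2]>zt-46)]
    print("disc top z_tool",zt,"centre",s,"n",len(dsc),"tilt",co[:2]," handle top",np.median(h[:,2]) if len(h) else None)
    g=T[(abs(T[:,0])<16)&(T[:,1]>-60)&(T[:,1]<60)&(abs(T[:,2]-(zt-40))<2)]; 
    if len(g)>50: print("handle y range",np.percentile(g[:,1],[1,99]),"x",np.percentile(g[:,0],[1,50,99]), cv2.minAreaRect(g[:,:2].astype(np.float32)))
if __name__=="__main__":
    incart(sys.argv[1],np.array(eval(sys.argv[2])),eval(sys.argv[3]))
E
python3 - <<'E'
from h import *
z=np.load("pics/w3.npz"); w=np.load("pics/w1.npz"); w2=np.load("pics/w2.npz")
# camera pose in tool frame from w1(554.7,-234.4,213.3)
for z,p,r in((w,[554.70289038,-234.43246641,213.33581287],[-3.12699556,-2.87375599e-03,-1.10510110]),(w2,[561.7,-229.9,72.9],[-3.1369,-.0046,-1.0794]),(z,[543.5,-197.3,299],[-3.1414,.003,-1.0847])):
    print((z['xyz']-p)@R(r), np.degrees(Rn.from_matrix(R(r).T@R(z['attitude'])).as_rotvec()))
E
python3 cart.py w2 "[561.7,-229.9,72.9]" "[-3.1369,-.0046,-1.0794]"
python3 cart.py w3 "[543.5,-197.3,299]" "[-3.1414,.003,-1.0847]"
```

```text
[   2.83123789  -78.4644686  -141.1849181 ] [162.07495237   0.24596978  -0.20530938]
[   0.24501668  -79.05060413 -142.08807197] [1.62117645e+02 1.14790650e-01 2.72000271e-02]
[   0.14742478  -79.0470927  -142.15215293] [1.62121425e+02 1.08855290e-01 2.18944696e-02]
disc top z_tool 10.440574358917853 centre [0.17958552 2.7809477 ] n 7289 tilt [ 0.00635637 -0.00860384]  handle top -29.52706576322522
handle y range [-29.4317074   31.18495078] x [-10.90410956   0.03725509  10.99405703] ((-1.8804349899291992, 1.1214523315429688), (31.269975662231445, 63.82609558105469), 12.316741943359375)
disc top z_tool 10.360304280684597 centre [-0.45376037  2.89175985] n 7393 tilt [ 0.00557863 -0.00836608]  handle top -29.61081901517369
handle y range [-29.45346501  31.54422112] x [-11.02572961  -0.04124326  11.11727739] ((1.8364648818969727, 1.1462783813476562), (64.42500305175781, 30.798656463623047), 77.8162841796875)
```

```bash
cat > port.py <<'E'
from h import *
C=np.array([535.,251.7,175.]); YAW=-0.274; TILT=np.pi/6; LEN=60.4; OFF=(0.0,2.0)
def frame():
    zp=np.array([-np.sin(TILT)*np.cos(YAW),-np.sin(TILT)*np.sin(YAW),np.cos(TILT)])
    xp=np.array([np.cos(TILT)*np.cos(YAW),np.cos(TILT)*np.sin(YAW),np.sin(TILT)])
    return np.c_[xp,np.cross(zp,xp),zp]
def target(s,th=0,dx=0,dy=0):
    """s nose depth below mouth, th clockwise turn rad, dx dy port-frame trims"""
    F=frame(); T0=np.c_[F[:,0],-F[:,1],-F[:,2]]
    Rt=Rn.from_rotvec(-th*F[:,2]).as_matrix()@T0
    p=C+F[:,0]*dx+F[:,1]*dy-(s)*F[:,2]+LEN*F[:,2]-Rt[:,0]*OFF[0]-Rt[:,1]*OFF[1]
    return p,Rn.from_matrix(Rt).as_euler('xyz')
def where(s):
    """port-frame position of nose end, tool tilt/turn"""
    Rc=R(s['tool_rot']); F=frame()
    e=s['eef_pos']+Rc@np.array([OFF[0],OFF[1],LEN]); q=F.T@(e-C)
    Tr=F.T@Rc
    th=-np.arctan2(Tr[1,0],Tr[0,0])
    return dict(x=q[0].round(2),y=q[1].round(2),depth=(-q[2]).round(2),th=round(float(th),3),tilt=(-Tr[:2,2]).round(4),F=(F.T@s['force']).round(1),M=np.round(F.T@s['torque'],2))
if __name__=="__main__":
    import sys; from cell import telemetry
    s=telemetry.read_state(); a=[float(v) for v in sys.argv[1:]]
    print(round(s['clock'],2),s['eef_pos'].round(1),s['tool_rot'].round(3),s['qpos'].round(2),round(float(s['width']),1)); print(where(s))
    p,r=target(*a); print("target",p.round(1),r.round(3),"delta",delta(p,r,s))
E
python3 port.py -100; python3 port.py -20; python3 port.py 32 1.57
```

```text
4.27 [ 544.2 -197.9  296.2] [ 3.142e+00  2.000e-03 -1.083e+00] [-0.15  0.55  0.73  1.65 -0.4   1.1  -0.39] 15.0
{'x': np.float64(142.08), 'y': np.float64(-431.63), 'depth': np.float64(11.83), 'th': 0.881, 'tilt': array([ 0.5012, -0.0014]), 'F': array([-0.6, -0.1, -2.6]), 'M': array([-0.03, -0.12, -0.03])}
target [458.3 275.3 313.9] [ 3.142 -0.524 -0.274] delta (array([-85.8, 473.2,  17.7]), array([-19.41, -24.09,  45.24]))
4.27 [ 544.2 -197.9  296.2] [ 3.142e+00  2.000e-03 -1.083e+00] [-0.15  0.55  0.73  1.65 -0.4   1.1  -0.39] 15.0
{'x': np.float64(142.08), 'y': np.float64(-431.63), 'depth': np.float64(11.83), 'th': 0.881, 'tilt': array([ 0.5012, -0.0014]), 'F': array([-0.6, -0.1, -2.6]), 'M': array([-0.03, -0.12, -0.03])}
target [496.8 264.5 244.6] [ 3.142 -0.524 -0.274] delta (array([-47.3, 462.4, -51.6]), array([-19.41, -24.09,  45.24]))
4.27 [ 544.2 -197.9  296.2] [ 3.142e+00  2.000e-03 -1.083e+00] [-0.15  0.55  0.73  1.65 -0.4   1.1  -0.39] 15.0
{'x': np.float64(142.08), 'y': np.float64(-431.63), 'depth': np.float64(11.83), 'th': 0.881, 'tilt': array([ 0.5012, -0.0014]), 'F': array([-0.6, -0.1, -2.6]), 'M': array([-0.03, -0.12, -0.03])}
target [523.  255.1 200.6] [-2.618 -0.    -1.844] delta (array([-21.2, 453. , -95.6]), array([  3.16, -30.56, -42.63]))
```

>>> arm_command(rot=[[-1.6,-2,3.8],[-1.6,-2,3.8],[-1.6,-2,3.8],[-1.6,-2,3.8],[-1.6,-2,3.8]], slide=[[-7,30,8],[-7,36,6],[-7,38,4],[-7,38,2],[-7,38,0]], gripper=[5,5,5,5,5])

```text
clock: 4.68
eef_pos: [506.5, -27.4, 317.4]
tool_rot: [-3.087, -0.231, -0.765]
force: [1.1, 0.2, -3.9]
width: 15.0
```

>>> arm_command(rot=[[-1.6,-2,3.8],[-1.6,-2,3.8],[-1.6,-2,3.8],[-1.6,-2,3.8],[-1.6,-2,3.8]], slide=[[-7,38,0],[-7,38,0],[-7,38,0],[-7,38,0],[-7,38,0]], gripper=[5,5,5,5,5])

```text
clock: 5.1
eef_pos: [463.9, 168.4, 316.8]
tool_rot: [-3.103, -0.455, -0.414]
force: [1.4, -0.2, -2.8]
width: 15.3
```

```bash
python3 port.py -100
```

```text
5.1 [463.9 168.4 316.8] [-3.103 -0.455 -0.414] [-1.41  0.26  0.93  2.14  0.25  0.55 -1.14] 15.3
{'x': np.float64(26.85), 'y': np.float64(-102.82), 'depth': np.float64(-85.56), 'th': 0.126, 'tilt': array([0.0671, 0.0233]), 'F': array([-0.1,  0.2, -3.1]), 'M': array([ 0.07,  0.76, -0.06])}
target [458.3 275.3 313.9] [ 3.142 -0.524 -0.274] delta (array([ -5.6, 106.9,  -2.9]), array([-3.15, -3.02,  6.98]))
```

>>> arm_command(rot=[[-1,-1,2.4],[-1,-1,2.3],[-1,-1,2.3],[0,0,0]], slide=[[-2,36,-1],[-2,36,-1],[-2,33,-1],[0,0,0]], gripper=[5,5,5,5])

```text
clock: 5.43
eef_pos: [449.5, 287.3, 311.4]
tool_rot: [-3.14, -0.522, -0.249]
force: [-0.1, 1.4, -3.0]
width: 14.9
```

```bash
python3 port.py -100; python3 look.py wrist w4; python3 port.py -100
```

```text
5.43 [449.5 287.3 311.4] [-3.14  -0.522 -0.249] [-1.58  0.38  0.89  2.06  0.27  0.57 -1.23] 14.9
{'x': np.float64(-11.57), 'y': np.float64(9.99), 'depth': np.float64(-103.67), 'th': -0.022, 'tilt': array([ 0.0022, -0.0135]), 'F': array([-1.9,  1.3, -2.4]), 'M': array([0.12, 0.91, 0.01])}
target [458.3 275.3 313.9] [ 3.142 -0.524 -0.274] delta (array([  8.9, -12. ,   2.5]), array([-0.08, -0.1 , -1.46]))
5.4333 [449.5 287.3 311.4] [-3.1405 -0.5215 -0.2491] [-1.582  0.381  0.89   2.059  0.273  0.567 -1.232] 14.9 [-0.1  1.4 -3. ] [0.34 0.85 0.07]
5.48 [449.6 283.2 311.3] [ 3.14  -0.52  -0.253] [-1.58  0.38  0.89  2.06  0.27  0.57 -1.23] 15.2
{'x': np.float64(-10.6), 'y': np.float64(5.75), 'depth': np.float64(-103.0), 'th': -0.018, 'tilt': array([ 0.0033, -0.0085]), 'F': array([-1.3, -1.1, -2.2]), 'M': array([-0.12,  0.93, -0.  ])}
target [458.3 275.3 313.9] [ 3.142 -0.524 -0.274] delta (array([ 8.7, -7.9,  2.6]), array([ 0.04, -0.21, -1.14]))
```

View pics/w4.png

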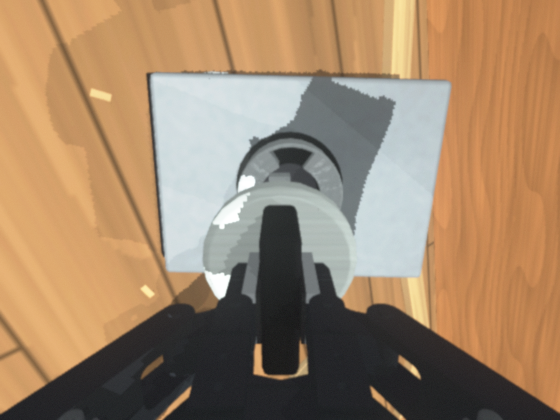

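The wrist view shows the collar around (290,185), its far notch at (290,155) and the lug at (280,180). I'll refit the collar from this view.

```bash
cat > refit.py <<'E'
import sys; from port import *; from scipy.optimize import least_squares
tag=sys.argv[1]; z=np.load(f"pics/{tag}.npz"); P=cloud(z['d'],z).reshape(-1,3); F=frame()
L=(P-C)@F
fc=(abs(L[:,2]+45)<6)&(np.hypot(L[:,0],L[:,1])>65)&(abs(L[:,1])<105)&(L[:,0]<150)&(L[:,0]>-95)
A=np.c_[L[fc][:,:2],np.ones(fc.sum())]; co=np.linalg.lstsq(A,L[fc][:,2],rcond=None)[0]; print("face plane (tilt x,y, off)",co.round(4),fc.sum())
rm=(abs(L[:,2])<4)&(np.hypot(L[:,0],L[:,1])<60)
q=L[rm]; print("rim n",rm.sum(),"z",np.median(q[:,2]).round(2))
a=np.arctan2(q[:,1],q[:,0]); r=np.hypot(q[:,0],q[:,1])
pts=[]
for b in np.arange(-np.pi,np.pi,0.1):
    k=(a>=b)&(a<b+.1)
    if k.sum()>5: i=np.argsort(r[k])[int(.97*k.sum())]; pts.append(q[k][i,:2])
pts=np.array(pts); print("bins",len(pts),"ang",np.arctan2(pts[:,1],pts[:,0]).round(1))
s=least_squares(lambda p:np.hypot(pts[:,0]-p[0],pts[:,1]-p[1])-50,[0,0],loss='soft_l1'); print("centre port xy",s.x.round(2),"rms",np.sqrt(np.mean(s.fun**2)).round(2))
# extractor sides
y=L[fc][:,1]; print("face y",np.percentile(y,[.5,99.5]))
E
python3 refit.py w4
```

```text
face plane (tilt x,y, off) [ 0.00000e+00 -2.80000e-03 -4.40545e+01] 25892
rim n 2283 z 0.87
bins 33 ang [-0.2 -0.1  0.   0.1  0.2  0.3  0.5  0.5  0.7  0.7  0.8  0.9  1.   1.1
  1.2  1.3  1.4  1.6  1.6  1.7  1.8  1.9  2.   2.1  2.2  2.3  2.4  2.6
  2.6  2.7  2.8  3.   3. ]
centre port xy [-2.81  1.29] rms 0.43
face y [-101.64633846  104.54346771]
```

>>> arm_command(rot=[[0,-0.2,-1.1],[0,0,0],[0,0,0]], slide=[[8.7,-7.9,2.6],[0,0,0],[0,0,0]], gripper=[5,5,5])

```text
clock: 5.73
eef_pos: [458.2, 271.0, 313.3]
tool_rot: [3.137, -0.522, -0.277]
force: [-0.2, 0.7, -3.5]
width: 15.0
```

```bash
python3 port.py -100; python3 look.py wrist w5; python3 refit.py w5; python3 port.py -40
python3 - <<'E'
from cart import *
z=np.load("pics/w5.npz")
# derive tool pose from camera pose (camera fixed in tool)
E
```

```text
5.73 [458.2 271.  313.3] [ 3.137 -0.522 -0.277] [-1.56  0.38  0.9   2.06  0.27  0.57 -1.22] 15.0
{'x': np.float64(0.49), 'y': np.float64(-4.62), 'depth': np.float64(-98.97), 'th': 0.003, 'tilt': array([0.0017, 0.0065]), 'F': array([-2.1,  0.6, -2.8]), 'M': array([ 0.04,  0.87, -0.07])}
target [458.3 275.3 313.9] [ 3.142 -0.524 -0.274] delta (array([0.1, 4.3, 0.6]), array([ 0.21, -0.16,  0.32]))
5.7333 [458.2 271.  313.3] [ 3.1367 -0.5219 -0.2772] [-1.556  0.379  0.898  2.057  0.271  0.574 -1.224] 15.0 [-0.2  0.7 -3.5] [ 0.3   0.81 -0.04]
face plane (tilt x,y, off) [ 0.0000e+00 -2.8000e-03 -4.4067e+01] 28732
rim n 3163 z 0.84
bins 38 ang [-3.1 -3.  -2.9 -0.3 -0.2 -0.1 -0.   0.1  0.2  0.3  0.4  0.5  0.6  0.7
  0.8  0.9  1.   1.1  1.2  1.3  1.4  1.5  1.6  1.8  1.8  1.9  2.   2.2
  2.2  2.3  2.4  2.5  2.6  2.7  2.8  2.9  3.   3.1]
centre port xy [-2.57  1.24] rms 0.63
face y [-101.64698521  104.57466511]
5.78 [458.5 270.4 313.6] [ 3.137 -0.522 -0.278] [-1.56  0.38  0.9   2.06  0.27  0.57 -1.22] 15.5
{'x': np.float64(1.07), 'y': np.float64(-5.09), 'depth': np.float64(-98.96), 'th': 0.004, 'tilt': array([0.0013, 0.0069]), 'F': array([-0.8, -1. , -2.3]), 'M': array([-0.08,  0.82, -0.02])}
target [487.2 267.2 261.9] [ 3.142 -0.524 -0.274] delta (array([ 28.7,  -3.2, -51.6]), array([ 0.21, -0.14,  0.37]))
```

```bash
sed -i 's/^C=.*/C=np.array([533.6,252.9,174.7]); YAW=-0.274; TILT=np.pi\/6; LEN=60.4; OFF=(0.0,2.3)/' port.py; python3 port.py -15
```

```text
5.78 [458.5 270.4 313.6] [ 3.137 -0.522 -0.278] [-1.56  0.38  0.9   2.06  0.27  0.57 -1.22] 15.5
{'x': np.float64(2.66), 'y': np.float64(-6.16), 'depth': np.float64(-98.39), 'th': 0.004, 'tilt': array([0.0013, 0.0069]), 'F': array([-0.8, -1. , -2.3]), 'M': array([-0.08,  0.82, -0.02])}
target [497.9 265.3 240. ] [ 3.142 -0.524 -0.274] delta (array([ 39.4,  -5.1, -73.6]), array([ 0.21, -0.14,  0.37]))
```

>>> arm_command(rot=[[0.2,-0.1,0.4],[0,0,0],[0,0,0],[0,0,0],[0,0,0]], slide=[[7,3,-15],[12,-3,-22],[12,-3,-22],[8,-2,-14],[0,0,0]], gripper=[5,5,5,5,5])

```text
clock: 6.2
eef_pos: [501.3, 260.1, 240.2]
tool_rot: [-3.134, -0.522, -0.286]
force: [0.1, -1.1, -2.5]
width: 15.0
```

```bash
python3 port.py -15; python3 look.py wrist w6; python3 refit.py w6; python3 port.py -15;  python3 look.py side s6
```

```text
6.2 [501.3 260.1 240.2] [-3.134 -0.522 -0.286] [-1.34  0.52  0.78  2.1   0.2   0.35 -1.15] 15.0
{'x': np.float64(3.97), 'y': np.float64(-4.03), 'depth': np.float64(-12.83), 'th': 0.011, 'tilt': array([ 0.0014, -0.0014]), 'F': array([-1. , -1. , -2.4]), 'M': array([-0.03,  0.88,  0.01])}
target [497.9 265.3 240. ] [ 3.142 -0.524 -0.274] delta (array([-3.3,  5.2, -0.2]), array([-0.38,  0.03,  0.5 ]))
6.2 [501.3 260.1 240.2] [-3.134  -0.5222 -0.2864] [-1.34   0.517  0.776  2.102  0.202  0.346 -1.154] 15.0 [ 0.1 -1.1 -2.5] [ 0.21  0.85 -0.  ]
face plane (tilt x,y, off) [ 0.00000e+00 -2.60000e-03 -4.46239e+01] 50991
rim n 4296 z 0.28
bins 35 ang [-3.1 -3.  -2.9 -0.   0.1  0.2  0.3  0.4  0.5  0.7  0.7  0.8  0.9  1.1
  1.1  1.2  1.3  1.4  1.5  1.6  1.7  1.8  1.9  2.   2.1  2.2  2.3  2.5
  2.5  2.6  2.7  2.8  2.9  3.   3.1]
centre port xy [-0.81  0.44] rms 0.47
face y [-101.88384707  104.50905339]
6.25 [501.1 260.1 241.1] [-3.133 -0.522 -0.287] [-1.34  0.52  0.78  2.1   0.2   0.35 -1.15] 15.1
{'x': np.float64(4.34), 'y': np.float64(-4.03), 'depth': np.float64(-13.73), 'th': 0.011, 'tilt': array([ 0.0011, -0.0017]), 'F': array([-0.8, -0.4, -2. ]), 'M': array([-0.06,  0.91,  0.03])}
target [497.9 265.3 240. ] [ 3.142 -0.524 -0.274] delta (array([-3.2,  5.2, -1.1]), array([-0.41,  0.05,  0.51]))
6.25 [501.1 260.1 241.1] [-3.1334 -0.5224 -0.287 ] [-1.341  0.515  0.777  2.102  0.203  0.348 -1.155] 15.1 [ 0.2 -0.4 -2.1] [ 0.18  0.89 -0.01]
```

View pics/w6.png

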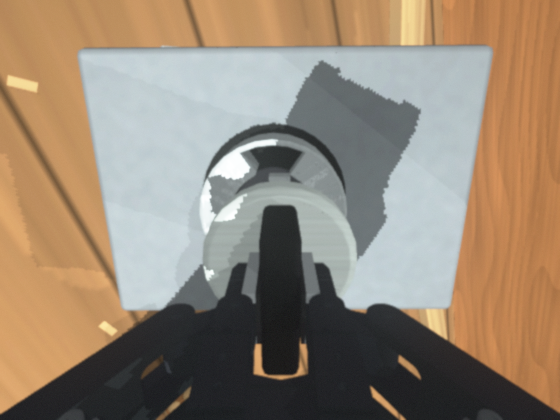

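View pics/s6.png

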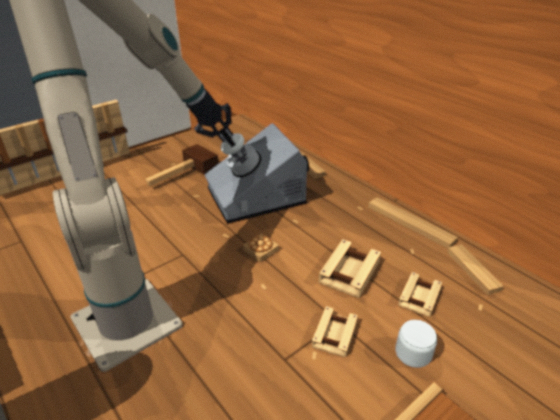

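The side view shows the cartridge poised over the port. q6 is 0.35, close to its 0.23 limit, so I'll fit a kinematic model from the logged poses before going deeper.

```bash
cat > kin.py <<'E'
from h import *; from scipy.optimize import least_squares; import itertools
D=[([-1.24881,.629366,.038424,1.518354,-.026969,.996264,-.020017],[245.53,601.19,230.38],[3.14155,.00187,1.18302]),
([-0.039,.657,.66,1.7,-.494,.944,-.291],[554.7,-234.4,213.3],[-3.127,-.0029,-1.1051]),
([0.03,.836,.523,1.784,-.625,.687,-.174],[561.7,-229.9,72.9],[-3.1369,-.0046,-1.0794]),
([-0.153,.545,.734,1.646,-.4,1.109,-.394],[543.5,-197.3,299],[-3.1414,.003,-1.0847]),
([-1.582,.381,.89,2.059,.273,.567,-1.232],[449.5,287.3,311.4],[-3.1405,-.5215,-.2491]),
([-1.556,.379,.898,2.057,.271,.574,-1.224],[458.2,271,313.3],[3.1367,-.5219,-.2772]),
([-1.34,.517,.776,2.102,.202,.346,-1.154],[501.3,260.1,240.2],[-3.134,-.5222,-.2864])]
def fk(q,p,sg):
    o=p[5:12]
    a=[sg[i]*q[i]+o[i] for i in range(7)]
    Rz=lambda t:Rn.from_euler('z',t); Ry=lambda t:Rn.from_euler('y',t)
    M=Rz(a[0]); pos=np.array([0,0,p[0]])
    M=M*Ry(a[1])*Rz(a[2]); pos=pos+M.apply([p[4],0,p[1]])
    M=M*Ry(a[3]); pos=pos+M.apply([-p[4],0,0]); M=M*Rz(a[4]); pos=pos+M.apply([0,0,p[2]])
    M=M*Ry(a[5])*Rz(a[6]); pos=pos+M.apply([p[12],0,p[3]])
    return pos,M
def res(p,sg):
    r=[]
    for q,x,e in D:
        pos,M=fk(q,p,sg); r+=list((pos-x)/3); r+=list((M.inv()*Rn.from_euler('xyz',e)).as_rotvec()/.006)
    return np.r_[r,(p[5:12]-np.round(p[5:12]/(np.pi/2))*np.pi/2)*20,p[4]/100,p[12]/50]
if __name__=="__main__":
    best=[]
    for s in itertools.product([1,-1],repeat=4):
        sg=[s[0],1,s[1],1,s[2],1,s[3]]
        for o7 in (0,np.pi):
            p0=np.r_[340,400,400,250,0,np.zeros(6),o7,0.]
            r=least_squares(res,p0,args=(sg,),loss='soft_l1'); best.append((r.cost,sg,r.x))
    best.sort(key=lambda t:t[0])
    for b in best[:3]: print(b[0],b[1],b[2].round(3))
    c,sg,p=best[0]
    for q,x,e in D:
        pos,M=fk(q,p,sg); print((pos-x).round(1),(M.inv()*Rn.from_euler('xyz',e)).as_rotvec().round(4))
    np.savez("kin.npz",p=p,sg=sg)
E
python3 kin.py
```

```text
7.642768777387114 [-1, 1, -1, 1, -1, 1, -1] [ 3.49433e+02  5.36593e+02  3.74527e+02  3.51528e+02  1.22480e+01
 -3.30000e-02 -9.00000e-03  4.00000e-03  2.00000e-03 -7.00000e-03
 -1.00000e-03  3.11600e+00  3.83500e+00]
7.642768777469495 [-1, 1, -1, 1, -1, 1, -1] [ 3.49433e+02  5.36593e+02  3.74527e+02  3.51528e+02  1.22480e+01
 -3.30000e-02 -9.00000e-03  4.00000e-03  2.00000e-03 -7.00000e-03
 -1.00000e-03 -2.20160e+01  3.83500e+00]
8.946558735540153 [-1, 1, -1, 1, 1, 1, -1] [ 3.70448e+02  5.63269e+02 -3.86818e+02  3.66725e+02  1.49970e+01
 -4.00000e-02 -1.20000e-02  9.00000e-03  3.14200e+00  1.20000e-02
 -3.14300e+00  3.11800e+00 -7.23500e+00]
[-5.7  2.7  5.4] [ 0.0035 -0.0081 -0.001 ]
[-0.2 -0.3 -1.1] [-0.0027 -0.0039 -0.0009]
[-0.9  1.1 -1. ] [-0.0028 -0.0024 -0.0006]
[-0.7 -0.5 -1.3] [-0.0021 -0.0032 -0.0027]
[-0.2 -0.2  0.6] [0.0101 0.0007 0.0012]
[-0.3  0.1  0.7] [0.009  0.0011 0.0012]
[ 0.6  0.7 -0.7] [0.0083 0.0002 0.0023]
```

```bash
cat > ikscan.py <<'E'
from kin import *; from port import target
z=np.load("kin.npz"); P,SG=z['p'],z['sg']
lo=np.array([-3.06,-.37,-1.25,.18,-1.1,.23,-2.94]); hi=np.array([3.06,2.12,1.32,2.47,4.24,1.98,2.94])
def ik(pos,rpy,q0,q3=None):
    Rt=Rn.from_euler('xyz',rpy)
    def f(q):
        p,M=fk(q,P,SG); r=np.r_[(p-pos)/1.,(M.inv()*Rt).as_rotvec()/.002]
        return np.r_[r,(q[2]-q3)*100] if q3 is not None else np.r_[r,(q-q0)*.01]
    s=least_squares(f,q0); p,M=fk(s.x,P,SG)
    return s.x,np.linalg.norm(p-pos)+np.linalg.norm((M.inv()*Rt).as_rotvec())*100
if __name__=="__main__":
    q0=np.array([-1.34,.517,.776,2.102,.202,.346,-1.154])
    print("continuing minimal change")
    q=q0
    for s,th in [(-12,0),(0,0),(15,0),(25,0),(33,0),(33,.5),(33,1.0),(33,1.57),(33,1.65)]:
        p,r=target(s,th); q,e=ik(p,r,q); print(s,th,q.round(2),round(e,2))
    print("scan q3")
    q=q0
    for q3 in np.arange(.8,-1.21,-.2):
        q,e=ik(*target(33,0),q,q3); q2,e2=ik(*target(33,1.6),q+[0,0,0,0,0,0,0],q3); print(round(q3,1),q.round(2),round(e,1),q2.round(2),round(e2,1))
E
python3 ikscan.py
```

```text
continuing minimal change
-12 0 [-1.35  0.52  0.78  2.11  0.2   0.34 -1.16] 0.0
0 0 [-1.32  0.54  0.76  2.11  0.2   0.31 -1.15] 0.0
15 0 [-1.29  0.56  0.74  2.11  0.19  0.27 -1.14] 0.0
25 0 [-1.27  0.58  0.72  2.11  0.19  0.25 -1.14] 0.0
33 0 [-1.25  0.6   0.71  2.11  0.18  0.23 -1.14] 0.0
33 0.5 [-1.3   0.62  0.79  2.11 -0.05  0.24 -1.41] 0.0
33 1.0 [-1.34  0.65  0.87  2.1  -0.27  0.25 -1.69] 0.0
33 1.57 [-1.38  0.69  0.96  2.1  -0.53  0.28 -2.01] 0.0
33 1.65 [-1.39  0.69  0.97  2.1  -0.56  0.28 -2.05] 0.0
scan q3
0.8 [-1.3   0.62  0.8   2.11 -0.07  0.23 -0.89] 0.0 [-1.29  0.62  0.8   2.1  -0.08  0.24 -2.47] 0.0
0.6 [-1.18  0.56  0.6   2.11  0.47  0.26 -1.41] 0.0 [-1.17  0.56  0.6   2.1   0.44  0.27 -2.98] 0.0
0.4 [-1.04  0.53  0.4   2.11  0.79  0.33 -1.73] 0.0 [-1.03  0.53  0.4   2.1   0.77  0.33 -3.29] 0.0
0.2 [-0.9   0.51  0.2   2.11  0.98  0.41 -1.91] 0.0 [-0.89  0.51  0.2   2.1   0.96  0.41 -3.47] 0.0
0.0 [-0.75  0.5   0.    2.11  1.11  0.49 -2.02] 0.0 [-0.74  0.5   0.    2.1   1.09  0.49 -3.59] 0.0
-0.2 [-0.61  0.51 -0.2   2.11  1.19  0.58 -2.09] 0.0 [-0.6   0.51 -0.2   2.1   1.18  0.58 -3.67] 0.0
-0.4 [-0.47  0.53 -0.4   2.11  1.26  0.68 -2.15] 0.0 [-0.46  0.53 -0.4   2.1   1.25  0.68 -3.73] 0.0
-0.6 [-0.33  0.57 -0.6   2.11  1.32  0.78 -2.2 ] 0.0 [-0.32  0.57 -0.6   2.1   1.31  0.78 -3.77] 0.0
-0.8 [-0.2   0.63 -0.8   2.11  1.38  0.91 -2.23] 0.0 [-0.2   0.62 -0.8   2.1   1.37  0.91 -3.81] 0.0
-1.0 [-0.09  0.71 -1.    2.11  1.43  1.06 -2.26] 0.0 [-0.09  0.71 -1.    2.1   1.42  1.06 -3.84] 0.0
-1.2 [-0.01  0.83 -1.2   2.11  1.48  1.25 -2.29] 0.0 [-0.    0.83 -1.2   2.1   1.47  1.24 -3.87] 0.0
```

```bash
cat > sim.py <<'E'
from ikscan import *
def step(q,pos,rpy):  # min-norm differential with small steps
    Rt=Rn.from_euler('xyz',rpy)
    for _ in range(8):
        p,M=fk(q,P,SG); e=np.r_[(pos-p)/300,(Rt*M.inv()).as_rotvec()]
        J=[]
        for i in range(7):
            d=np.zeros(7); d[i]=1e-5; p2,M2=fk(q+d,P,SG); J.append(np.r_[(p2-p)/300,(M2*M.inv()).as_rotvec()]/1e-5)
        q=q+np.linalg.pinv(np.array(J).T,rcond=1e-3)@e
    return q
def path(q,wps,n=12):
    (s0,t0)=wps[0]
    for s1,t1 in wps[1:]:
        for k in range(1,n+1): q=step(q,*target(s0+(s1-s0)*k/n,t0+(t1-t0)*k/n))
        print((s1,round(t1,2)),q.round(2),"margin",np.minimum(q-lo,hi-q).min().round(2)); s0,t0=s1,t1
    return q
if __name__=="__main__":
    print("check"); path(np.array([-1.556,.379,.898,2.057,.271,.574,-1.224]),[(-99,0),(-13,0.01)])
    q0=np.array([-1.34,.517,.776,2.102,.202,.346,-1.154]); pi=np.pi
    print("direct"); path(q0,[(-13,0),(33,0),(33,1.57),(33,1.7)])
    print("half turn"); path(q0,[(-13,0),(-60,0),(-60,-1.57),(-60,-pi),(-13,-pi),(33,-pi),(33,-pi+1.57),(33,-pi+1.7),(-60,-pi+1.57)],20)
E
python3 sim.py
```

```text
check
(-13, 0.01) [-1.35  0.52  0.78  2.11  0.2   0.34 -1.16] margin 0.11
direct
(33, 0) [-1.25  0.6   0.71  2.11  0.18  0.23 -1.14] margin 0.0
(33, 1.57) [-1.38  0.69  0.96  2.1  -0.53  0.28 -2.  ] margin 0.05
(33, 1.7) [-1.39  0.7   0.98  2.1  -0.59  0.29 -2.07] margin 0.06
half turn
(-60, 0) [-1.46  0.44  0.84  2.09  0.24  0.45 -1.19] margin 0.22
(-60, -1.57) [-1.15  0.35  0.42  2.1   0.63  0.53 -0.  ] margin 0.3
(-60, -3.14) [-0.86  0.33  0.05  2.09  0.8   0.63  1.41] margin 0.38
(-13, -3.14) [-0.86  0.41  0.11  2.1   0.89  0.52  1.34] margin 0.29
(33, -3.14) [-0.86  0.5   0.17  2.11  0.99  0.41  1.25] margin 0.18
(33, -1.57) [-1.15  0.55  0.57  2.13  0.54  0.26  0.1 ] margin 0.03
(33, -1.44) [-1.17  0.56  0.6   2.13  0.48  0.25  0.02] margin 0.02
(-60, -1.57) [-1.27  0.37  0.58  2.1   0.52  0.5   0.11] margin 0.27
```

```bash
cat > loop.py <<'E'
from sim import *
import time
from scipy.spatial.transform import Slerp
def Jp(q):
    p,M=fk(q,P,SG); J=[]
    for i in range(7):
        d=np.zeros(7); d[i]=1e-5; p2,M2=fk(q+d,P,SG); J.append(np.r_[(p2-p)/300,(M2*M.inv()).as_rotvec()]/1e-5)
    return p,M,np.array(J).T
def lin(q,pos,Rt,n):
    mm=9
    p,M=fk(q,P,SG)
    rv=(Rt*M.inv()).as_rotvec()
    for k in range(1,n+1):
        pk=p+(pos-p)*k/n; Rk=Rn.from_rotvec(rv*k/n)*M
        for _ in range(2):
            pc,Mc,J=Jp(q); e=np.r_[(pk-pc)/300,(Rk*Mc.inv()).as_rotvec()]; q=q+np.linalg.pinv(J,rcond=1e-3)@e
        mm=min(mm,np.minimum(q-lo,hi-q).min())
        if mm<0.03: return q,mm
    return q,mm
if __name__=="__main__":
    q0=np.array([-1.34,.517,.776,2.102,.202,.346,-1.154])
    rng=np.random.default_rng(0); t=time.time(); out=[]
    pe,re=target(-60,0); 
    q1,_=lin(q0,pe,Rn.from_euler('xyz',re),4)
    while time.time()-t<400:
        # waypoint B: position near, yaw, tilt
        az=rng.uniform(0.1,.9); rad=rng.uniform(430,620); zz=rng.uniform(310,420)
        B=np.array([rad*np.cos(az),rad*np.sin(az),zz]); 
        th=rng.uniform(-np.pi-1.5,1.2); a=rng.uniform(0,2*np.pi); m=rng.uniform(0,.7)
        RB=Rn.from_rotvec([m*np.cos(a),m*np.sin(a),0])*Rn.from_euler('xyz',[np.pi,0,-.274-th])
        fin=rng.choice([-np.pi,0])
        q,mm=lin(q1,B,RB,10)
        if mm<.06: continue
        pf,rf=target(-60,fin); q,m2=lin(q,pf,Rn.from_euler('xyz',rf),10)
        if m2<.06: continue
        qa=q
        pf,rf=target(33,fin); q,m3=lin(q,pf,Rn.from_euler('xyz',rf),5)
        if m3<.06: continue
        qc=q; m4=9
        for k in (.4,.8,1.2,1.57,1.7):
            q,mk=lin(q,*(lambda pr:(pr[0],Rn.from_euler('xyz',pr[1])))(target(33,fin+k)),2); m4=min(m4,mk)
        out.append((min(m3,m4),fin,B.round(),th,a,m,mm,m2,qa.round(2),q.round(2)))
    out.sort(key=lambda t:-t[0])
    print(len(out))
    for o in out[:8]: print(o)
E
timeout 560 python3 loop.py
```

```text
669
(np.float64(0.2836259254590825), np.float64(-3.141592653589793), array([554., 171., 335.]), -2.7926062268777962, 1.6149899376891863, 0.48491297089317054, np.float64(0.11720723434392713), np.float64(0.30852608419135574), array([-0.47,  0.36, -0.45,  2.09,  0.98,  0.77,  1.23]), array([-0.69,  0.49, -0.07,  2.13,  1.15,  0.51, -0.61]))
(np.float64(0.2574759677378292), np.float64(-3.141592653589793), array([582., 160., 404.]), -2.483048915948283, 1.0813149709752667, 0.5940588105514246, np.float64(0.06236013280082231), np.float64(0.19567921713072955), array([-0.51,  0.35, -0.41,  2.09,  0.97,  0.75,  1.25]), array([-0.74,  0.49, -0.01,  2.13,  1.12,  0.49, -0.58]))
(np.float64(0.25447394768055476), np.float64(-3.141592653589793), array([595.,  86., 325.]), -0.22238149092283432, 5.820813948212615, 0.6540229638276535, np.float64(0.07185685296603869), np.float64(0.3846213111508834), array([-0.51,  0.35, -0.41,  2.09,  0.97,  0.75,  1.25]), array([-0.74,  0.49, -0.  ,  2.13,  1.12,  0.48, -0.58]))
(np.float64(0.250609314555719), np.float64(-3.141592653589793), array([457., 392., 355.]), 
[... 885 characters left out ...]
  2.13,  1.08,  0.45, -0.54]))
(np.float64(0.21897045107091698), np.float64(-3.141592653589793), array([529., 163., 331.]), -3.100569337141535, 1.0396192448263641, 0.02101455441029496, np.float64(0.09141294213312803), np.float64(0.384641938163476), array([-0.55,  0.34, -0.35,  2.09,  0.95,  0.74,  1.27]), array([-0.8 ,  0.49,  0.08,  2.13,  1.08,  0.45, -0.54]))
(np.float64(0.21820899410376968), np.float64(-3.141592653589793), array([392., 422., 367.]), -2.4647414244715358, 1.2298679339196992, 0.6718194249446071, np.float64(0.11166364857405678), np.float64(0.38456642903619986), array([-0.55,  0.34, -0.35,  2.09,  0.95,  0.73,  1.27]), array([-0.81,  0.49,  0.08,  2.13,  1.07,  0.45, -0.54]))
```

The model matches the controller. A half turn with the tool vertical, then re-tilting, gives a much better arm posture at the port. I'll back out first.

>>> arm_command(rot=[[0,0,0],[0,0,0],[0,0,0],[0,0,0]], slide=[[-8,3,14],[-10,2,18],[-8,2,15],[0,0,0]], gripper=[5,5,5,5])

```text
clock: 6.63
eef_pos: [474.5, 266.7, 293.5]
tool_rot: [-3.128, -0.523, -0.293]
force: [1.0, 0.1, -2.1]
width: 14.8
```

```bash
cat > plan.py <<'E'
from loop import *; from cell import telemetry
s=telemetry.read_state(); q=s['qpos']; print(s['eef_pos'].round(1),s['tool_rot'].round(3),q.round(2))
B=np.array([529,163,331.]); RB=Rn.from_euler('xyz',[np.pi,0,2.83])
rv=np.degrees((RB*Rn.from_euler('xyz',s['tool_rot']).inv()).as_rotvec()); print("rotvec",rv.round(2),np.linalg.norm(rv),"slide",(B-s['eef_pos']).round(1))
p,M=fk(q,P,SG); print("model err",p-s['eef_pos'])
qq,mm=lin(q,B,RB,27); print(qq.round(2),mm)
pf,rf=target(-60,-np.pi); qq,mm=lin(qq,pf,Rn.from_euler('xyz',rf),10);print(qq.round(2),mm)
pf,rf=target(33,-np.pi); qq,mm=lin(qq,pf,Rn.from_euler('xyz',rf),10);print(qq.round(2),mm)
for k in (.4,.8,1.2,1.57,1.7):
    pf,rf=target(33,-np.pi+k); qq,mm=lin(qq,pf,Rn.from_euler('xyz',rf),3);print(k,qq.round(2),mm)
E
python3 plan.py
```

```text
[474.5 266.7 293.5] [-3.128 -0.523 -0.293] [-1.48  0.42  0.87  2.07  0.24  0.49 -1.19]
rotvec [-44.43  12.63 172.68] 178.75458753675645 slide [  54.5 -103.7   37.5]
model err [0.22798198 0.3284066  0.24707034]
[-0.07  0.42 -0.37  1.64  0.16  1.12  2.35] 0.12383467283498031
[-0.7   0.33 -0.16  2.09  0.88  0.68  1.33] 0.38464143523574057
[-0.71  0.49 -0.04  2.11  1.12  0.5   1.14] 0.27229367533039306
0.4 [-0.77  0.49  0.05  2.12  1.08  0.46  0.77] 0.23415110936357855
0.8 [-0.84  0.49  0.14  2.12  1.03  0.42  0.41] 0.1937825511481516
1.2 [-0.92  0.5   0.24  2.12  0.96  0.38  0.07] 0.15158810169843587
1.57 [-0.99  0.51  0.34  2.13  0.88  0.34 -0.23] 0.11239800986064721
1.7 [-1.01  0.52  0.37  2.13  0.84  0.33 -0.32] 0.098957686613909
```

>>> arm_command(rot=[[-1.7,0.5,6.65],[-1.7,0.5,6.65],[-1.7,0.5,6.65],[-1.7,0.5,6.65],[-1.7,0.5,6.65]], slide=[[2,-4,7],[2,-4,7],[2,-4,7],[2,-4,7],[2,-4,5]], gripper=[5,5,5,5,5])

```text
clock: 7.05
eef_pos: [482.3, 250.9, 329.7]
tool_rot: [2.989, -0.475, 0.395]
force: [0.1, 0.7, -3.2]
width: 14.8
```

>>> arm_command(rot=[[-1.7,0.5,6.65],[-1.7,0.5,6.65],[-1.7,0.5,6.65],[-1.7,0.5,6.65],[-1.7,0.5,6.65]], slide=[[2,-4,2],[2,-4,1],[2,-4,0],[2,-4,0],[2,-4,0]], gripper=[5,5,5,5,5])

```text
clock: 7.47
eef_pos: [490.3, 230.0, 335.8]
tool_rot: [2.903, -0.366, 0.953]
force: [-0.9, 0.6, -3.4]
width: 14.9
```

```bash
python3 plan.py
```

```text
[490.3 230.  335.8] [ 2.903 -0.366  0.953] [-0.78  0.17  0.28  2.07  0.04  0.48  0.37]
rotvec [-28.12   7.29 108.11] 111.94757936496006 slide [ 38.7 -67.   -4.8]
model err [ 3.00525411 14.60519424  6.45105579]
[-0.23  0.4  -0.13  1.64  0.05  1.11  2.45] 0.26276165744312263
[-0.9   0.33  0.1   2.09  0.78  0.61  1.43] 0.3830205669896217
[-0.9   0.5   0.22  2.11  0.96  0.4   1.28] 0.16536392128835972
0.4 [-0.97  0.51  0.33  2.12  0.87  0.35  0.96] 0.12075035615150345
0.8 [-1.05  0.52  0.43  2.12  0.76  0.31  0.66] 0.07809173580889336
1.2 [-1.12  0.54  0.53  2.12  0.62  0.27  0.4 ] 0.04220624950534155
1.57 [-1.16  0.55  0.58  2.13  0.52  0.26  0.25] 0.025056791209138313
1.7 [-1.17  0.56  0.6   2.13  0.48  0.25  0.2 ] 0.020096405591840588
```

```bash
cat > loop2.py <<'E'
from loop import *; from cell import telemetry
from multiprocessing import Pool
def run(seed):
    q1=telemetry_q; rng=np.random.default_rng(seed); t=time.time(); out=[]
    while time.time()-t<150:
        az=rng.uniform(0.1,.8); rad=rng.uniform(430,620); zz=rng.uniform(320,400)
        B=np.array([rad*np.cos(az),rad*np.sin(az),zz]); yaw=rng.uniform(.9,3.9); a=rng.uniform(0,2*np.pi); m=rng.choice([0,.3,.5])
        RB=Rn.from_rotvec([m*np.cos(a),m*np.sin(a),0])*Rn.from_euler('xyz',[np.pi,0,yaw])
        q,mm=lin(q1,B,RB,8)
        if mm<.1: continue
        qb=q
        pf,rf=target(-60,-np.pi); q,m2=lin(q,pf,Rn.from_euler('xyz',rf),8)
        if m2<.1: continue
        qa=q
        pf,rf=target(33,-np.pi); q,m3=lin(q,pf,Rn.from_euler('xyz',rf),5)
        if m3<.1: continue
        m4=9
        for k in (.4,.8,1.2,1.6):
            pf,rf=target(33,-np.pi+k); q,mk=lin(q,pf,Rn.from_euler('xyz',rf),2); m4=min(m4,mk)
        out.append((min(m3,m4),B.round(),RB.as_euler('xyz').round(3),mm,m2,qb.round(2),qa.round(2),q.round(2)))
    return out
telemetry_q=telemetry.read_state()['qpos']
if __name__=="__main__":
    import os
    with Pool(os.cpu_count()) as p: o=sum(p.map(run,range(os.cpu_count())),[])
    o.sort(key=lambda t:-t[0]); print(len(o))
    for x in o[:10]: print(x)
E
timeout 400 python3 loop2.py; python3 -c "
from cell import telemetry as t;s=t.read_state();print(s['clock'],s['eef_pos'],s['qd'])"
```

```text
2923
(np.float64(0.05662957356294726), array([317., 305., 350.]), array([-3.014,  0.485,  1.053]), np.float64(0.3684627359791346), np.float64(0.384515325940872), array([-0.91,  0.51,  0.17,  1.54, -0.05,  1.61,  0.3 ]), array([-0.79,  0.33, -0.04,  2.09,  0.84,  0.65,  1.38]), array([-1.09,  0.53,  0.49,  2.13,  0.69,  0.29, -0.08]))
(np.float64(0.05450738909983657), array([378., 288., 390.]), array([-2.87 ,  0.425,  1.135]), np.float64(0.22575732064808407), np.float64(0.2901686511671149), array([-0.75,  0.54,  0.17,  1.36, -0.1 ,  1.75,  0.51]), array([-0.8 ,  0.33, -0.03,  2.09,  0.84,  0.65,  1.38]), array([-1.1 ,  0.54,  0.49,  2.13,  0.68,  0.28, -0.07]))
(np.float64(0.05236451922670435), array([410., 149., 372.]), array([-2.678, -0.194, -2.55 ]), np.float64(0.14379733655650373), np.float64(0.26423194248750814), array([-0.52,  0.3 , -0.27,  1.82,  0.51,  1.35,  2.8 ]), array([-0.8 ,  0.33, -0.03,  2.09,  0.83,  0.65,  1.38]), array([-1.1 ,  0.54,  0.5 ,  2.13,  0.67,  0.28, -0.06]))
(np.float64(0.051917880976733694), array([367., 347., 384.]), array([-2.757,  0.328,  1.543]), np
[... 1671 characters left out ...]
at64(0.3846103849364968), np.float64(0.38460408799802925), array([-0.48,  0.43, -0.21,  1.54,  0.38,  1.59,  2.56]), array([-0.81,  0.33, -0.02,  2.09,  0.83,  0.64,  1.38]), array([-1.1 ,  0.54,  0.5 ,  2.13,  0.67,  0.28, -0.05]))
(np.float64(0.050519183008561425), array([375., 356., 330.]), array([-2.82 ,  0.39 ,  1.714]), np.float64(0.3122167149732358), np.float64(0.3845792813464737), array([-0.87,  0.65,  0.04,  1.33,  0.06,  1.67,  0.82]), array([-0.81,  0.33, -0.02,  2.09,  0.83,  0.64,  1.38]), array([-1.1 ,  0.54,  0.5 ,  2.13,  0.66,  0.28, -0.05]))
7.4667 [490.28023388 229.95714734 335.79610574] [ 0.9567898  -0.00276265 -0.65421852 -0.1432057  -0.754059    0.19866288
  2.1787695 ]
```

Run:
```python
from loop import *
from cell import telemetry
s=telemetry.read_state()
q0=np.array([-1.48,.42,.87,2.07,.24,.49,-1.19])
p0=np.array([474.5,266.7,293.5])
rv=np.radians([-1.7,.5,6.65]); q=q0; p,M=fk(q,P,SG)
zs=[7,7,7,7,5,2,1,0,0,0]
for z in zs:
    p=p+np.array([2,-4,z]); M=Rn.from_rotvec(rv)*M; q,mm=lin(q,p,M,2); 
    if z in(5,): print(q.round(2))
print("sim",q.round(2),p.round(1),M.as_euler('xyz').round(3)); print("real",s['qpos'].round(2),s['eef_pos'],s['tool_rot'])
# different length weights
import loop
for w in (100,300,1000,3000):
    def Jw(q):
        p,M=fk(q,P,SG); J=[]
        for i in range(7):
            d=np.zeros(7); d[i]=1e-5; p2,M2=fk(q+d,P,SG); J.append(np.r_[(p2-p)/300,(M2*M.inv()).as_rotvec()]/1e-5)
        return p,M,np.array(J).T
qq,mm=lin(q0,s['eef_pos'],Rn.from_euler('xyz',s['tool_rot']),10); print(qq.round(2))
p,r=target(-60,-np.pi); print(p)
```

```text
[-1.19  0.23  0.62  2.12  0.32  0.43 -0.55]
sim [-0.7   0.18  0.25  2.09 -0.02  0.45  0.5 ] [498.9 226.9 330.8] [ 2.886 -0.354  0.99 ]
real [-0.78  0.17  0.28  2.07  0.04  0.48  0.37] [490.28023388 229.95714734 335.79610574] [ 2.90332335 -0.36569319  0.95294386]
[-0.7   0.16  0.23  2.1   0.    0.46  0.43]
[475.02334088 266.97497804 278.96945862]
```

```bash
cat > loop3.py <<'E'
from loop import *; from cell import telemetry
from multiprocessing import Pool
q1=telemetry.read_state()['qpos']
def rp(rng):
    az=rng.uniform(0.0,.9); rad=rng.uniform(430,620); zz=rng.uniform(320,420)
    B=np.array([rad*np.cos(az),rad*np.sin(az),zz]); yaw=rng.uniform(-.5,4.5); a=rng.uniform(0,2*np.pi); m=rng.choice([0,.3,.55])
    return B,Rn.from_rotvec([m*np.cos(a),m*np.sin(a),0])*Rn.from_euler('xyz',[np.pi,0,yaw])
def run(seed):
    rng=np.random.default_rng(seed); t=time.time(); out=[]
    while time.time()-t<400:
        B,RB=rp(rng); qb,mm=lin(q1,B,RB,7)
        if mm<.1: continue
        for _ in range(4):
            B2,RB2=rp(rng); q,mb=lin(qb,B2,RB2,7)
            if mb<.1: continue
            qb2=q
            pf,rf=target(-60,-np.pi); q,m2=lin(q,pf,Rn.from_euler('xyz',rf),7)
            if m2<.1 or q[2]>-.15: continue
            qa=q
            pf,rf=target(33,-np.pi); q,m3=lin(q,pf,Rn.from_euler('xyz',rf),5)
            if m3<.1: continue
            m4=9
            for k in (.4,.8,1.2,1.6):
                pf,rf=target(33,-np.pi+k); q,mk=lin(q,pf,Rn.from_euler('xyz',rf),2); m4=min(m4,mk)
            out.append((round(min(m3,m4),3),B.round(),RB.as_euler('xyz').round(3),B2.round(),RB2.as_euler('xyz').round(3),round(min(mm,mb),2),round(m2,2),qa.round(2),q.round(2)))
    return out
if __name__=="__main__":
    import os; print(os.cpu_count())
    with Pool(os.cpu_count()) as p: o=sum(p.map(run,range(os.cpu_count())),[])
    o.sort(key=lambda t:-t[0]); print(len(o))
    for x in o[:10]: print(*x)
E
timeout 560 python3 loop3.py
```

```text
4
229
0.344 [309. 387. 372.] [ 2.668 -0.291  2.726] [355. 377. 391.] [ 2.663 -0.283  0.467] 0.19 0.38 [-0.3   0.4  -0.69  2.09  1.06  0.86  1.16] [-0.46  0.52 -0.4   2.13  1.27  0.67 -0.61]
0.344 [441. 182. 398.] [-3.085 -0.547  2.307] [427. 131. 374.] [ 2.874 -0.486  0.317] 0.22 0.23 [-0.23  0.42 -0.79  2.09  1.09  0.9   1.13] [-0.38  0.54 -0.51  2.13  1.3   0.73 -0.64]
0.344 [392. 182. 388.] [ 2.685 -0.318  1.585] [451. 313. 324.] [ 2.768 -0.413  0.28 ] 0.16 0.38 [-0.21  0.43 -0.83  2.09  1.1   0.92  1.12] [-0.35  0.55 -0.56  2.13  1.32  0.75 -0.65]
0.344 [383. 241. 398.] [-2.971 -0.248  2.236] [440. 159. 399.] [-3.133 -0.55  -0.235] 0.3 0.31 [-0.39  0.37 -0.56  2.09  1.02  0.81  1.2 ] [-0.58  0.5  -0.23  2.13  1.22  0.59 -0.57]
0.344 [447. 139. 399.] [ 2.777 -0.421  1.449] [354. 266. 335.] [ 2.596  0.077 -0.243] 0.23 0.36 [-0.22  0.43 -0.82  2.09  1.1   0.91  1.12] [-0.36  0.55 -0.54  2.13  1.31  0.74 -0.64]
0.344 [491. 129. 413.] [3.142 0.    3.119] [365. 228. 411.] [ 2.699 -0.338  0.112] 0.13 0.37 [-0.38  0.37 -0.58  2.09  1.02  0.81  1.19] [-0.56  0.5  -0.26  2.13  1.23  0.6  -0.57]
0.344 [336. 284. 374.] [ 2.856 -0.477  2.954] [446. 200. 407.] [ 3.039 -0.541  0.538] 0.26 0.3 [-0.38  0.37 -0.58  2.09  1.02  0.81  1.19] [-0.56  0.5  -0.26  2.13  1.22  0.6  -0.57]
0.344 [443.  28. 393.] [2.761 0.407 2.49 ] [387. 352. 342.] [-3.138  0.55   0.405] 0.21 0.22 [-0.35  0.38 -0.62  2.09  1.04  0.83  1.18] [-0.52  0.51 -0.3   2.13  1.24  0.62 -0.59]
0.344 [398. 195. 386.] [ 2.852 -0.474  1.487] [336. 354. 391.] [2.647 0.251 0.612] 0.23 0.36 [-0.32  0.39 -0.66  2.09  1.05  0.84  1.17] [-0.49  0.52 -0.35  2.13  1.26  0.65 -0.6 ]
0.344 [573. 189. 346.] [2.851 0.076 2.93 ] [419. 118. 418.] [ 3.095  0.548 -3.096] 0.13 0.25 [-0.29  0.4  -0.71  2.09  1.07  0.87  1.16] [-0.44  0.52 -0.42  2.13  1.28  0.68 -0.62]
```

```bash
cat > fine.py <<'E'
from loop3 import *
def fine(q,B,E,B2,E2,n=40):
    tot=0; log=[]
    for b,e in ((B,E),(B2,E2),target(-60,-np.pi),target(33,-np.pi),target(33,-np.pi+.8),target(33,-np.pi+1.6)):
        R1=Rn.from_euler('xyz',e); p,M=fk(q,P,SG); ang=np.degrees((R1*M.inv()).magnitude()); tot+=max(ang/6.5,np.linalg.norm(p-b)/35)
        q,m=lin(q,np.array(b,float),R1,n); log.append((round(float(m),2),round(float(ang)),q.round(2)))
    return tot,log
if __name__=="__main__":
    c=[([383,241,398],[-2.971,-.248,2.236],[440,159,399],[-3.133,-.55,-.235]),
    ([441,182,398],[-3.085,-.547,2.307],[427,131,374],[2.874,-.486,.317]),
    ([336,284,374],[2.856,-.477,2.954],[446,200,407],[3.039,-.541,.538]),
    ([309,387,372],[2.668,-.291,2.726],[355,377,391],[2.663,-.283,.467]),
    ([398,195,386],[2.852,-.474,1.487],[336,354,391],[2.647,.251,.612])]
    for x in c:
        t,l=fine(q1,*x); print(x,"rows",round(t))
        for k in l: print("   ",*k)
E
python3 fine.py
```

```text
([383, 241, 398], [-2.971, -0.248, 2.236], [440, 159, 399], [-3.133, -0.55, -0.235]) rows 79
    0.27 84 [-0.43  0.32 -0.01  1.63 -0.2   1.44  1.87]
    0.3 146 [-0.43 -0.01 -0.26  2.15  0.62  0.74 -1.33]
    0.31 178 [-0.4   0.37 -0.55  2.09  1.02  0.8   1.2 ]
    0.36 0 [-0.41  0.53 -0.45  2.11  1.27  0.69  1.  ]
    0.35 46 [-0.49  0.51 -0.34  2.12  1.25  0.64  0.22]
    0.34 46 [-0.58  0.5  -0.22  2.13  1.21  0.58 -0.56]
([441, 182, 398], [-3.085, -0.547, 2.307], [427, 131, 374], [2.874, -0.486, 0.317]) rows 72
    0.26 87 [-0.11  0.44 -0.03  1.55 -0.39  1.56  2.27]
    0.21 124 [-0.13 -0.04 -0.48  2.25  0.64  0.63 -0.83]
    0.22 150 [-0.25  0.41 -0.76  2.09  1.08  0.89  1.14]
    0.36 0 [-0.28  0.57 -0.65  2.11  1.33  0.81  0.96]
    0.35 46 [-0.33  0.55 -0.57  2.12  1.32  0.76  0.16]
    0.34 46 [-0.4   0.54 -0.48  2.13  1.3   0.71 -0.63]
([336, 284, 374], [2.856, -0.477, 2.954], [446, 200, 407], [3.039, -0.541, 0.538]) rows 76
    0.24 114 [-0.24  0.32 -0.15  1.81 -0.47  1.31  2.69]
    0.24 133 [-0.08 -0.07 -0.39  2.18  0.04  0.49  0.  ]
    0.27 140 [-0.39  0.37 -0.57  2.09
[... 340 characters left out ...]
17 130 [-0.99  0.35 -0.3   1.73  0.64  1.33 -1.11]
    0.38 139 [-0.4   0.37 -0.56  2.09  1.02  0.81  1.2 ]
    0.36 0 [-0.41  0.53 -0.45  2.11  1.27  0.7   1.  ]
    0.35 46 [-0.49  0.51 -0.34  2.12  1.25  0.64  0.22]
    0.34 46 [-0.58  0.5  -0.23  2.13  1.21  0.58 -0.56]
([398, 195, 386], [2.852, -0.474, 1.487], [336, 354, 391], [2.647, 0.251, 0.612]) rows 50
    0.23 30 [-0.53 -0.07  0.32  2.24 -0.59  0.63  1.63]
    0.23 66 [-0.96  0.5  -0.21  1.47  0.4   1.66 -0.55]
    0.33 121 [-0.43  0.36 -0.52  2.09  1.    0.79  1.21]
    0.36 0 [-0.44  0.52 -0.41  2.11  1.26  0.68  1.01]
    0.35 46 [-0.52  0.51 -0.3   2.12  1.23  0.62  0.23]
    0.33 46 [-0.62  0.5  -0.17  2.13  1.19  0.56 -0.55]
```

```bash
cat > d.py <<'E'
import sys; from h import *; from cell import telemetry
s=telemetry.read_state(); print(round(s['clock'],2),s['eef_pos'].round(1),s['tool_rot'].round(3),s['qpos'].round(2)); d,r=delta(eval(sys.argv[1]),eval(sys.argv[2]),s); print(d,r,np.linalg.norm(r))
E
python3 d.py "[398,195,386]" "[2.852,-.474,1.487]"
```

```text
7.47 [490.3 230.  335.8] [ 2.903 -0.366  0.953] [-0.78  0.17  0.28  2.07  0.04  0.48  0.37]
[-92.3 -35.   50.2] [ 4.96 -4.71 29.36] 30.146231937009972
```

>>> arm_command(rot=[[1,-0.9,5.9],[1,-0.9,5.9],[1,-0.9,5.9],[1,-0.9,5.9],[1,-0.9,5.9]], slide=[[-18,-7,10],[-18,-7,10],[-18,-7,10],[-18,-7,10],[-18,-7,10]], gripper=[5,5,5,5,5])

```text
clock: 7.88
eef_pos: [422.1, 199.2, 373.0]
tool_rot: [2.876, -0.443, 1.36]
force: [-0.3, -0.2, -3.5]
width: 14.8
```

```bash
python3 d.py "[398,195,386]" "[2.852,-.474,1.487]";python3 d.py "[336,354,391]" "[2.647,.251,.612]"
```

```text
7.88 [422.1 199.2 373. ] [ 2.876 -0.443  1.36 ] [-0.51 -0.01  0.17  2.19 -0.43  0.54  1.28]
[-24.1  -4.2  13. ] [ 1.55 -1.49  6.68] 7.017478179517197
7.88 [422.1 199.2 373. ] [ 2.876 -0.443  1.36 ] [-0.51 -0.01  0.17  2.19 -0.43  0.54  1.28]
[-86.1 154.8  18. ] [-41.37  11.01 -42.17] 60.09164584199704
```

>>> arm_command(rot=[[1.5,-1.5,6.6],[0,0,0]], slide=[[-24,-4,13],[0,0,0]], gripper=[5,5])

```text
clock: 8.05
eef_pos: [402.4, 192.2, 383.3]
tool_rot: [2.857, -0.465, 1.455]
force: [-1.0, -1.2, -3.3]
width: 14.9
```

```bash
python3 d.py "[336,354,391]" "[2.647,.251,.612]"
```

```text
8.05 [402.4 192.2 383.3] [ 2.857 -0.465  1.455] [-0.49 -0.06  0.2   2.21 -0.52  0.59  1.47]
[-66.4 161.8   7.7] [-42.66  10.73 -47.3 ] 64.59333169917774
```

>>> arm_command(rot=[[-4.3,1.1,-4.7],[-4.3,1.1,-4.7],[-4.3,1.1,-4.7],[-4.3,1.1,-4.7],[-4.3,1.1,-4.7]], slide=[[-6.6,16,1],[-6.6,16,1],[-6.6,16,1],[-6.6,16,1],[-6.6,16,1]], gripper=[5,5,5,5,5])

```text
clock: 8.47
eef_pos: [380.4, 227.6, 379.1]
tool_rot: [2.904, -0.269, 1.249]
force: [0.0, -0.8, -3.9]
width: 15.1
```

>>> arm_command(rot=[[-4.3,1.1,-4.7],[-4.3,1.1,-4.7],[-4.3,1.1,-4.7],[-4.3,1.1,-4.7],[-4.3,1.1,-4.7]], slide=[[-6.6,16,1],[-6.6,16,1],[-6.6,16,1],[-6.6,16,1],[-6.6,16,1]], gripper=[5,5,5,5,5])

```text
clock: 8.88
eef_pos: [351.7, 295.6, 385.5]
tool_rot: [2.817, 0.054, 0.876]
force: [0.9, 0.1, -3.7]
width: 15.0
```

```bash
python3 d.py "[336,354,391]" "[2.647,.251,.612]"
python3 - <<'E'
from loop import *; from cell import telemetry
q=telemetry.read_state()['qpos']
for b,e in (target(-60,-np.pi),target(33,-np.pi),target(33,-np.pi+.8),target(33,-np.pi+1.6)):
    q,m=lin(q,b,Rn.from_euler('xyz',e),30); print(q.round(2),round(m,2))
E
python3 port.py -60 -3.1416
```

```text
8.88 [351.7 295.6 385.5] [2.817 0.054 0.876] [-0.82  0.23 -0.22  1.79  0.38  1.26 -0.3 ]
[-15.7  58.4   5.5] [-14.76   1.73 -13.58] 20.13124188916322
[-0.52  0.35 -0.39  2.09  0.96  0.75  1.25] 0.38
[-0.53  0.51 -0.28  2.11  1.22  0.61  1.05] 0.36
[-0.63  0.5  -0.15  2.12  1.18  0.55  0.28] 0.32
[-0.75  0.49  0.01  2.13  1.12  0.48 -0.48] 0.25
8.88 [351.7 295.6 385.5] [2.817 0.054 0.876] [-0.82  0.23 -0.22  1.79  0.38  1.26 -0.3 ] 15.0
{'x': np.float64(-68.58), 'y': np.float64(-19.67), 'depth': np.float64(-217.86), 'th': -1.228, 'tilt': array([0.2395, 0.1768]), 'F': array([-1.1,  0.3, -3.6]), 'M': array([ 0.28,  0.42, -0.17])}
target [475. 267. 279.] [-3.142  0.524  2.868] delta (array([ 123.3,  -28.6, -106.6]), array([-35.79,  10.75, 105.35]))
```

Already good from here (predicted margin 0.25 rad), so I go to the port, half-turned.

>>> arm_command(rot=[[-2.1,0.6,6.2],[-2.1,0.6,6.2],[-2.1,0.6,6.2],[-2.1,0.6,6.2],[-2.1,0.6,6.2]], slide=[[7,-1.5,-3],[7,-1.5,-4],[7,-1.5,-5],[7,-1.5,-5],[7,-1.5,-5]], gripper=[5,5,5,5,5])

```text
clock: 9.3
eef_pos: [387.7, 305.2, 360.5]
tool_rot: [2.792, 0.234, 1.44]
force: [0.7, -0.2, -2.9]
width: 15.1
```

>>> arm_command(rot=[[-2.1,0.6,6.2],[-2.1,0.6,6.2],[-2.1,0.6,6.2],[-2.1,0.6,6.2],[-2.1,0.6,6.2]], slide=[[7,-1.5,-5],[7,-1.5,-5],[7,-1.5,-6],[7,-1.5,-6],[7,-1.5,-6]], gripper=[5,5,5,5,5])

```text
clock: 9.72
eef_pos: [425.5, 303.4, 330.4]
tool_rot: [2.873, 0.401, 2.034]
force: [0.1, -0.8, -3.4]
width: 14.8
```

```bash
python3 port.py -60 -3.1416
```

```text
9.72 [425.5 303.4 330.4] [2.873 0.401 2.034] [-0.71  0.32 -0.36  1.9   0.7   1.05  0.64] 14.8
{'x': np.float64(-25.83), 'y': np.float64(15.03), 'depth': np.float64(-133.46), 'th': -2.391, 'tilt': array([0.055 , 0.1002]), 'F': array([-1.5, -0.7, -3.1]), 'M': array([ 0.1 ,  0.8 , -0.07])}
target [475. 267. 279.] [-3.142  0.524  2.868] delta (array([ 49.5, -36.5, -51.5]), array([-15.38,   3.45,  40.6 ]))
```

>>> arm_command(rot=[[-2.4,0.5,6.2],[-2.4,0.5,6.2],[-2.4,0.5,6.2],[-2.4,0.5,6.2],[-2.4,0.5,6.2]], slide=[[7,-5,-7],[7,-5,-7],[7,-5,-7],[7,-5,-7],[7,-5,-7]], gripper=[5,5,5,5,5])

```text
clock: 10.13
eef_pos: [462.7, 283.8, 293.4]
tool_rot: [3.066, 0.514, 2.689]
force: [-0.1, -0.5, -3.3]
width: 14.9
```

```bash
python3 port.py -60 -3.1416
```

```text
10.13 [462.7 283.8 293.4] [3.066 0.514 2.689] [-0.6   0.34 -0.41  2.03  0.89  0.86  1.11] 14.9
{'x': np.float64(-6.92), 'y': np.float64(12.14), 'depth': np.float64(-80.71), 'th': -2.987, 'tilt': array([0.0051, 0.0124]), 'F': array([-1.6, -0.5, -2.9]), 'M': array([-0.01,  0.79, -0.02])}
target [475. 267. 279.] [-3.142  0.524  2.868] delta (array([ 12.3, -16.9, -14.5]), array([-3.73,  0.81,  8.06]))
```

>>> arm_command(rot=[[-2.2,0.5,4.8],[-1.5,0.3,3.3],[0,0,0]], slide=[[6,-9,-7],[6,-8,-7],[0,0,0]], gripper=[5,5,5])

```text
clock: 10.38
eef_pos: [476.0, 265.7, 277.1]
tool_rot: [-3.141, 0.522, 2.875]
force: [-0.8, -0.6, -3.1]
width: 15.2
```

```bash
python3 port.py -60 -3.1416; python3 look.py wrist w7;python3 refit.py w7; python3 port.py -15 -3.1416
```

```text
10.38 [476.  265.7 277.1] [-3.141  0.522  2.875] [-0.54  0.35 -0.41  2.07  0.96  0.79  1.24] 15.2
{'x': np.float64(0.08), 'y': np.float64(-0.81), 'depth': np.float64(-57.75), 'th': 3.135, 'tilt': array([ 0.0017, -0.0032]), 'F': array([-2. , -0.8, -2.4]), 'M': array([-0.13,  0.88, -0.06])}
target [475. 267. 279.] [-3.142  0.524  2.868] delta (array([-1. ,  1.3,  1.9]), array([-0.01, -0.1 , -0.41]))
10.3833 [476.  265.7 277.1] [-3.1412  0.5219  2.8749] [-0.544  0.353 -0.41   2.071  0.96   0.786  1.238] 15.2 [-0.8 -0.6 -3.1] [ 0.16  0.87 -0.12]
face plane (tilt x,y, off) [-0.00000e+00 -2.70000e-03 -4.47291e+01] 36021
rim n 3028 z 0.3
bins 34 ang [-3.1 -2.9 -2.9 -2.8 -2.7 -2.6 -2.5 -2.4 -2.3 -2.1 -2.1 -2.  -1.9 -1.8
 -1.7 -1.6 -1.5 -1.4 -1.3 -1.1 -1.1 -1.  -0.9 -0.8 -0.7 -0.6 -0.5 -0.4
 -0.3 -0.2 -0.1  0.   3.   3.1]
centre port xy [-1.05  1.14] rms 0.42
face y [-104.54981462  102.67864684]
10.43 [475.7 267.2 277.8] [3.139 0.522 2.872] [-0.55  0.35 -0.41  2.07  0.96  0.79  1.24] 15.1
{'x': np.float64(-0.18), 'y': np.float64(0.69), 'depth': np.float64(-58.66), 'th': 3.137, 'tilt': array([ 0.0018, -0.0051]), 'F': array([-1.9,  0.4, -3. ]), 'M': array([0.  , 0.86, 0.03])}
target [496.7 260.9 240. ] [-3.142  0.524  2.868] delta (array([ 21. ,  -6.3, -37.8]), array([-0.16, -0.06, -0.35]))
```

View pics/w7.png

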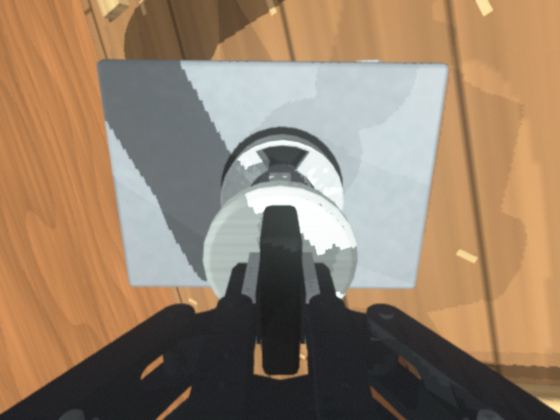

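Two opposite wrist views agree, with the port centre about (-0.9,+0.8) off my estimate. I'll update it and approach.

```bash
sed -i 's/^C=.*/C=np.array([532.9,253.9,174.5]); YAW=-0.274; TILT=np.pi\/6; LEN=60.4; OFF=(0.0,2.0)/' port.py; python3 port.py -8 -3.1416
```

```text
10.43 [475.7 267.2 277.8] [3.139 0.522 2.872] [-0.55  0.35 -0.41  2.07  0.96  0.79  1.24] 15.1
{'x': np.float64(0.74), 'y': np.float64(-0.38), 'depth': np.float64(-58.36), 'th': 3.137, 'tilt': array([ 0.0018, -0.0051]), 'F': array([-1.9,  0.4, -3. ]), 'M': array([0.  , 0.86, 0.03])}
target [499.4 261.2 233.7] [-3.142  0.524  2.868] delta (array([ 23.7,  -5.9, -44. ]), array([-0.16, -0.06, -0.35]))
```

>>> arm_command(rot=[[-0.2,0,-0.3],[0,0,0],[0,0,0],[0,0,0]], slide=[[8,-2,-15],[8,-2,-15],[7.5,-2,-14],[0,0,0]], gripper=[5,5,5,5])

```text
clock: 10.77
eef_pos: [500.5, 268.3, 235.5]
tool_rot: [3.122, 0.524, 2.853]
force: [-0.4, -0.8, -3.1]
width: 15.0
```

```bash
python3 port.py -5 -3.1416;python3 look.py wrist w8;python3 refit.py w8; python3 port.py -5 -3.1416
```

```text
10.77 [500.5 268.3 235.5] [3.122 0.524 2.853] [-0.56  0.44 -0.36  2.08  1.09  0.71  1.11] 15.0
{'x': np.float64(0.21), 'y': np.float64(7.83), 'depth': np.float64(-10.03), 'th': -3.129, 'tilt': array([-0.0007, -0.0123]), 'F': array([-1.7, -0.9, -2.7]), 'M': array([-0.12,  0.9 ,  0.03])}
target [500.9 260.8 231.1] [-3.142  0.524  2.868] delta (array([ 0.4, -7.5, -4.4]), array([-0.91,  0.29,  0.25]))
10.7667 [500.5 268.3 235.5] [3.1223 0.5241 2.8535] [-0.555  0.438 -0.36   2.084  1.086  0.711  1.114] 15.0 [-0.4 -0.8 -3.1] [ 0.13  0.9  -0.03]
face plane (tilt x,y, off) [ 1.00000e-04 -2.90000e-03 -4.50177e+01] 52912
rim n 4732 z 0.02
bins 37 ang [-3.1 -3.  -2.9 -2.8 -2.7 -2.5 -2.5 -2.4 -2.3 -2.2 -2.1 -2.  -1.9 -1.8
 -1.6 -1.6 -1.5 -1.4 -1.3 -1.2 -1.1 -1.  -0.9 -0.7 -0.7 -0.6 -0.5 -0.4
 -0.3 -0.2 -0.1 -0.   0.2  0.2  2.9  3.   3.1]
centre port xy [-0.13  0.43] rms 0.51
face y [-104.49712508  102.41023389]
10.82 [500.2 269.5 236.7] [3.121 0.525 2.854] [-0.56  0.44 -0.36  2.08  1.08  0.71  1.12] 15.5
{'x': np.float64(0.25), 'y': np.float64(9.03), 'depth': np.float64(-11.39), 'th': -3.13, 'tilt': array([-0.0011, -0.0145]), 'F': array([-1.1,  0.5, -2.1]), 'M': array([0.04, 0.88, 0.02])}
target [500.9 260.8 231.1] [-3.142  0.524  2.868] delta (array([ 0.7, -8.7, -5.6]), array([-0.99,  0.34,  0.15]))
```

View pics/w8.png

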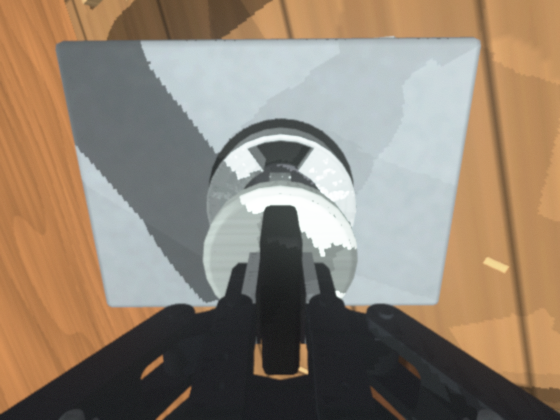

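>>> arm_command(rot=[[-1,0.3,0.2],[0,0,0]], slide=[[-0.5,-8.5,-1],[0,0,0]], gripper=[5,5])

```text
clock: 10.98
eef_pos: [499.1, 263.0, 237.2]
tool_rot: [3.139, 0.525, 2.868]
force: [0.0, -0.6, -2.6]
width: 14.9
```

```bash
python3 port.py -5 -3.1416
```

```text
10.98 [499.1 263.  237.2] [3.139 0.525 2.868] [-0.55  0.43 -0.36  2.09  1.08  0.72  1.13] 14.9
{'x': np.float64(1.11), 'y': np.float64(1.8), 'depth': np.float64(-11.37), 'th': 3.141, 'tilt': array([-0.0011, -0.0029]), 'F': array([-1.1, -0.6, -2.3]), 'M': array([-0.05,  0.87,  0.04])}
target [500.9 260.8 231.1] [-3.142  0.524  2.868] delta (array([ 1.8, -2.2, -6. ]), array([-0.11,  0.09, -0.11]))
```

>>> arm_command(rot=[[-0.2,0.1,0],[0,0,0]], slide=[[1.8,-2.8,-6],[0,0,0]], gripper=[5,5])

```text
clock: 11.15
eef_pos: [501.0, 261.5, 232.7]
tool_rot: [3.14, 0.525, 2.869]
force: [0.2, 0.3, -3.9]
width: 15.4
```

```bash
python3 port.py 2 -3.1416
```

```text
11.15 [501.  261.5 232.7] [3.14  0.525 2.869] [-0.55  0.44 -0.36  2.09  1.09  0.71  1.12] 15.4
{'x': np.float64(0.84), 'y': np.float64(0.8), 'depth': np.float64(-6.43), 'th': 3.14, 'tilt': array([-0.0018, -0.0028]), 'F': array([-1.8,  0.4, -3.4]), 'M': array([-0.09,  0.86, -0.03])}
target [504.2 259.9 225.1] [-3.142  0.524  2.868] delta (array([ 3.3, -1.6, -7.7]), array([-0.07,  0.13, -0.14]))
```

>>> arm_command(rot=[[-0.1,0.1,-0.1],[0,0,0]], slide=[[3,-2.2,-7.7],[0,0,0]], gripper=[5,5])

```text
clock: 11.32
eef_pos: [504.3, 259.7, 225.4]
tool_rot: [3.14, 0.525, 2.867]
force: [-0.1, -0.2, -3.3]
width: 15.1
```

```bash
python3 port.py 8 -3.1416
```

```text
11.32 [504.3 259.7 225.4] [3.14  0.525 2.867] [-0.55  0.45 -0.35  2.09  1.12  0.7   1.1 ] 15.1
{'x': np.float64(0.37), 'y': np.float64(-0.02), 'depth': np.float64(1.73), 'th': -3.141, 'tilt': array([-0.0016, -0.0017]), 'F': array([-1.6, -0.2, -2.8]), 'M': array([-0.06,  0.95,  0.06])}
target [507.1 259.1 219.9] [-3.142  0.524  2.868] delta (array([ 2.8, -0.7, -5.6]), array([-0.06,  0.11, -0.04]))
```

>>> arm_command(rot=[[-0.1,0.1,0],[0,0,0]], slide=[[2.7,-1.2,-5.6],[0,0,0]], gripper=[5,5])

```text
clock: 11.48
eef_pos: [507.3, 258.5, 219.3]
tool_rot: [-3.141, 0.524, 2.868]
force: [-0.0, -1.0, -3.7]
width: 14.9
```

```bash
python3 port.py 13 -3.1416
```

```text
11.48 [507.3 258.5 219.3] [-3.141  0.524  2.868] [-0.55  0.47 -0.34  2.1   1.13  0.69  1.09] 14.9
{'x': np.float64(0.05), 'y': np.float64(-0.49), 'depth': np.float64(8.66), 'th': 3.141, 'tilt': array([-0.0003, -0.    ]), 'F': array([-1.7, -1. , -3.3]), 'M': array([0.  , 0.85, 0.01])}
target [509.5 258.4 215.5] [-3.142  0.524  2.868] delta (array([ 2.2, -0.1, -3.8]), array([ 0.02,  0.01, -0.04]))
```

Free so far, and the nose is inside the mouth. Continuing.

>>> arm_command(rot=[[-0.1,0,0],[0,0,0]], slide=[[2.6,-0.5,-5],[0,0,0]], gripper=[5,5])

```text
clock: 11.65
eef_pos: [510.3, 257.8, 213.6]
tool_rot: [-3.139, 0.524, 2.869]
force: [0.2, 0.2, -2.8]
width: 15.2
```

```bash
python3 port.py 20 -3.1416; python3 look.py wrist w9
```

```text
11.65 [510.3 257.8 213.6] [-3.139  0.524  2.869] [-0.55  0.48 -0.33  2.1   1.15  0.69  1.08] 15.2
{'x': np.float64(-0.21), 'y': np.float64(-0.44), 'depth': np.float64(15.16), 'th': 3.14, 'tilt': array([-0.0005,  0.0018]), 'F': array([-1.2,  0.2, -2.5]), 'M': array([-0.06,  0.89,  0.02])}
target [512.9 257.4 209.5] [-3.142  0.524  2.868] delta (array([ 2.6, -0.4, -4.1]), array([ 0.14, -0.01, -0.03]))
11.65 [510.3 257.8 213.6] [-3.1389  0.5241  2.8694] [-0.551  0.478 -0.334  2.096  1.148  0.686  1.078] 15.2 [ 0.2  0.2 -2.8] [ 0.18  0.87 -0.01]
```

View pics/w9.png

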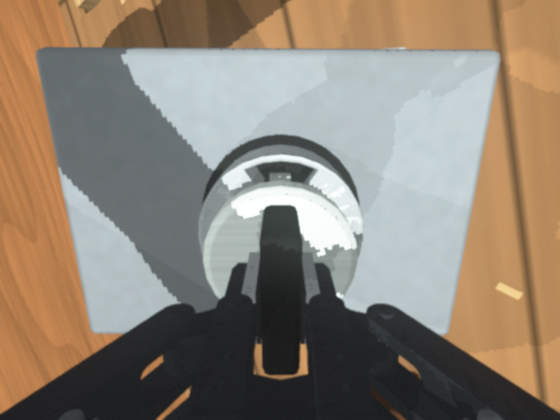

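The lug is in the notch at (280,176), with no contact force. I push on against the spring.

>>> arm_command(rot=[[0,0,0],[0,0,0],[0,0,0]], slide=[[2.5,-0.5,-4.2],[2.4,-0.5,-4.2],[0,0,0]], gripper=[5,5,5])

```text
clock: 11.95
eef_pos: [515.4, 257.8, 205.5]
tool_rot: [-3.141, 0.525, 2.87]
force: [-3.5, 0.1, 2.3]
width: 15.1
```

```bash
python3 port.py 32.5 -3.1416
```

```text
11.95 [515.4 257.8 205.5] [-3.141  0.525  2.87 ] [-0.55  0.5  -0.32  2.1   1.18  0.67  1.06] 15.1
{'x': np.float64(0.08), 'y': np.float64(1.04), 'depth': np.float64(24.58), 'th': 3.14, 'tilt': array([-0.0014, -0.0001]), 'F': array([-1.8, -0.8,  3.7]), 'M': array([-0.44,  0.98,  0.07])}
target [518.9 255.7 198.7] [-3.142  0.524  2.868] delta (array([ 3.5, -2.1, -6.9]), array([ 0.07,  0.06, -0.09]))
```

Spring force is 6.3 N at 24.6 mm, matching the data.

>>> arm_command(rot=[[0,0,0],[0,0,0],[0,0,0]], slide=[[2,-1.5,-4],[1.8,-0.8,-3.5],[0,0,0]], gripper=[5,5,5])

```text
clock: 12.2
eef_pos: [519.2, 256.7, 198.6]
tool_rot: [3.14, 0.526, 2.87]
force: [-4.7, -0.1, 5.1]
width: 15.0
```

```bash
python3 port.py 32.5 -3.1416
```

```text
12.2 [519.2 256.7 198.6] [3.14  0.526 2.87 ] [-0.55  0.51 -0.31  2.1   1.2   0.66  1.03] 15.0
{'x': np.float64(0.12), 'y': np.float64(1.17), 'depth': np.float64(32.56), 'th': 3.139, 'tilt': array([-0.0025, -0.0027]), 'F': array([-1.4, -1.4,  6.6]), 'M': array([-0.55,  1.03,  0.03])}
target [518.9 255.7 198.7] [-3.142  0.524  2.868] delta (array([-0.3, -1. ,  0.1]), array([-0.02,  0.16, -0.2 ]))
```

>>> arm_command(rot=[[0,0.1,-0.1],[0,0,0]], slide=[[0.3,-1,-0.8],[0,0,0]], gripper=[5,5])

```text
clock: 12.37
eef_pos: [519.4, 256.7, 198.4]
tool_rot: [3.139, 0.525, 2.87]
force: [-4.4, -0.2, 5.8]
width: 15.0
```

```bash
python3 port.py 33 -2.9
```

```text
12.37 [519.4 256.7 198.4] [3.139 0.525 2.87 ] [-0.55  0.51 -0.31  2.1   1.2   0.66  1.03] 15.0
{'x': np.float64(0.12), 'y': np.float64(1.21), 'depth': np.float64(32.85), 'th': 3.14, 'tilt': array([-0.0014, -0.0032]), 'F': array([-0.7, -1.4,  7.1]), 'M': array([-0.66,  1.13,  0.01])}
target [518.8 255.8 198. ] [3.004 0.507 2.59 ] delta (array([-0.6, -0.8, -0.4]), array([  6.59,  -1.74, -12.16]))
```

>>> arm_command(rot=[[2.9,-0.8,-5.2],[2.9,-0.8,-5.2],[0,0,0]], slide=[[0,-0.5,-0.5],[0,-0.5,-0.5],[0,0,0]], gripper=[5,5,5])

```text
clock: 12.62
eef_pos: [519.5, 256.1, 198.7]
tool_rot: [3.012, 0.513, 2.617]
force: [-5.7, -1.1, 5.4]
width: 15.4
```

```bash
python3 port.py 33 -2.6
```

```text
12.62 [519.5 256.1 198.7] [3.012 0.513 2.617] [-0.57  0.5  -0.28  2.1   1.2   0.64  0.82] 15.4
{'x': np.float64(1.03), 'y': np.float64(0.7), 'depth': np.float64(32.65), 'th': -2.924, 'tilt': array([-0.0036, -0.0043]), 'F': array([-1.8, -2.6,  7.3]), 'M': array([-0.52,  1.16, -0.01])}
target [518.4 256.2 197.7] [2.852 0.443 2.26 ] delta (array([-1.1,  0.1, -1. ]), array([  8.82,  -2.22, -16.17]))
```

It turns freely (no moment about the axis). Continuing.

>>> arm_command(rot=[[2.9,-0.8,-5.2],[2.9,-0.8,-5.2],[2.9,-0.8,-5.2],[0,0,0]], slide=[[-0.4,0,-0.5],[-0.4,0,-0.5],[-0.4,0,-0.5],[0,0,0]], gripper=[5,5,5,5])

```text
clock: 12.95
eef_pos: [518.4, 255.8, 199.2]
tool_rot: [2.842, 0.445, 2.251]
force: [-5.3, -0.2, 4.7]
width: 15.3
```

```bash
python3 port.py 33 -2.2
```

```text
12.95 [518.4 255.8 199.2] [2.842 0.445 2.251] [-0.61  0.5  -0.23  2.11  1.19  0.62  0.49] 15.3
{'x': np.float64(1.33), 'y': np.float64(-0.19), 'depth': np.float64(31.81), 'th': -2.593, 'tilt': array([-0.0075, -0.0034]), 'F': array([-2. , -1.7,  6.6]), 'M': array([-0.42,  1.12,  0.03])}
target [518.  256.9 197.4] [2.705 0.299 1.859] delta (array([-0.4,  1.1, -1.7]), array([ 10.87,  -2.57, -19.55]))
```

>>> arm_command(rot=[[0,0.2,0],[2.9,-0.8,-5.2],[2.9,-0.8,-5.2],[2.9,-0.8,-5.2],[0,0,0]], slide=[[0,0.5,-2],[-0.2,0.3,-0.6],[-0.2,0.3,-0.6],[-0.2,0.3,-0.6],[0,0,0]], gripper=[5,5,5,5,5])

```text
clock: 13.37
eef_pos: [518.1, 256.0, 197.9]
tool_rot: [2.716, 0.33, 1.916]
force: [-5.7, -0.5, 6.6]
width: 15.1
```

```bash
python3 port.py 33 -1.9
```

```text
13.37 [518.1 256.  197.9] [2.716 0.33  1.916] [-0.65  0.5  -0.19  2.11  1.17  0.6   0.17] 15.1
{'x': np.float64(0.9), 'y': np.float64(-0.73), 'depth': np.float64(32.75), 'th': -2.262, 'tilt': array([-0.0084,  0.0006]), 'F': array([-1.4, -2. ,  8.4]), 'M': array([-0.38,  1.14, -0.04])}
target [518.  257.4 197.3] [2.642 0.162 1.584] delta (array([-0.2,  1.4, -0.6]), array([ 10.22,  -2.38, -17.91]))
```

>>> arm_command(rot=[[3.1,-0.7,-5.2],[3.1,-0.7,-5.2],[3.1,-0.7,-5.2],[0,0,0]], slide=[[-0.1,0.6,-0.7],[-0.1,0.6,-0.6],[-0.1,0.6,-0.6],[0,0,-0.3]], gripper=[5,5,5,5])

```text
clock: 13.7
eef_pos: [517.4, 256.9, 197.2]
tool_rot: [2.642, 0.172, 1.611]
force: [-4.8, -0.0, 5.5]
width: 15.1
```

```bash
python3 port.py 33 -1.5708
```

```text
13.7 [517.4 256.9 197.2] [2.642 0.172 1.611] [-0.68  0.5  -0.14  2.11  1.15  0.57 -0.15] 15.1
{'x': np.float64(-0.27), 'y': np.float64(-0.32), 'depth': np.float64(32.85), 'th': -1.927, 'tilt': array([-0.0028, -0.0047]), 'F': array([-1.2, -1.3,  7.1]), 'M': array([-0.35,  1.05, -0.05])}
target [518.  258.1 197.2] [2.618 0.    1.297] delta (array([0.7, 1.2, 0. ]), array([  9.69,  -2.51, -17.81]))
```

>>> arm_command(rot=[[3.1,-0.8,-5.7],[3.1,-0.8,-5.7],[3.1,-0.8,-5.7],[0,0,0]], slide=[[0.3,0.5,-0.4],[0.3,0.5,-0.4],[0.3,0.5,-0.4],[0,0,0]], gripper=[5,5,5,5])

```text
clock: 14.03
eef_pos: [517.3, 258.9, 197.2]
tool_rot: [2.617, -0.002, 1.296]
force: [-5.8, -0.0, 6.2]
width: 15.2
```

```bash
python3 port.py 33 -1.5708
```

```text
14.03 [517.3 258.9 197.2] [ 2.617e+00 -2.000e-03  1.296e+00] [-0.72  0.5  -0.08  2.1   1.12  0.55 -0.47] 15.2
{'x': np.float64(-0.75), 'y': np.float64(0.64), 'depth': np.float64(32.53), 'th': -1.569, 'tilt': array([-0.001 , -0.0013]), 'F': array([-1.8, -1.6,  8.1]), 'M': array([-0.41,  1.  , -0.03])}
target [518.  258.1 197.2] [2.618 0.    1.297] delta (array([ 0.7, -0.8, -0. ]), array([-0.1 ,  0.09,  0.06]))
```

At the quarter turn. I ease back along the axis and let it rise into the pockets.

>>> arm_command(rot=[[0,0,0],[0,0,0],[0,0,0]], slide=[[-1,-0.3,2.5],[-1.2,0.2,2.3],[0,0,0]], gripper=[5,5,5])

```text
clock: 14.28
eef_pos: [514.3, 259.7, 202.7]
tool_rot: [2.617, -0.003, 1.298]
force: [-3.9, -0.6, 2.6]
width: 14.9
```

```bash
python3 port.py 26 -1.5708
```

```text
14.28 [514.3 259.7 202.7] [ 2.617 -0.003  1.298] [-0.72  0.48 -0.09  2.1   1.1   0.56 -0.46] 14.9
{'x': np.float64(-0.69), 'y': np.float64(0.72), 'depth': np.float64(26.2), 'th': -1.57, 'tilt': array([-0.001 , -0.0029]), 'F': array([-1.8, -1.6,  4.1]), 'M': array([-0.29,  1.02,  0.  ])}
target [514.7 259.  203.3] [2.618 0.    1.297] delta (array([ 0.4, -0.7,  0.6]), array([-0.14,  0.1 , -0.04]))
```

>>> arm_command(rot=[[0,0,0],[0,0,0]], slide=[[-0.7,0,1.2],[0,0,0]], gripper=[5,5])

```text
clock: 14.45
eef_pos: [514.4, 259.4, 202.6]
tool_rot: [2.618, -0.003, 1.298]
force: [-4.2, 1.0, 2.8]
width: 15.0
```

```bash
python3 port.py 26 -1.5708; python3 look.py wrist w10
```

```text
14.45 [514.4 259.4 202.6] [ 2.618 -0.003  1.298] [-0.72  0.48 -0.09  2.1   1.1   0.56 -0.46] 15.0
{'x': np.float64(-0.68), 'y': np.float64(0.46), 'depth': np.float64(26.37), 'th': -1.57, 'tilt': array([ 0.0003, -0.0028]), 'F': array([-2.3, -0.2,  4.6]), 'M': array([-0.19,  1.06, -0.06])}
target [514.7 259.  203.3] [2.618 0.    1.297] delta (array([ 0.3, -0.4,  0.7]), array([-0.15,  0.02, -0.06]))
14.45 [514.4 259.4 202.6] [ 2.6183 -0.0027  1.2978] [-0.722  0.485 -0.088  2.104  1.099  0.559 -0.456] 15.0 [-4.2  1.   2.8] [ 0.16  1.05 -0.14]
```

View pics/w10.png

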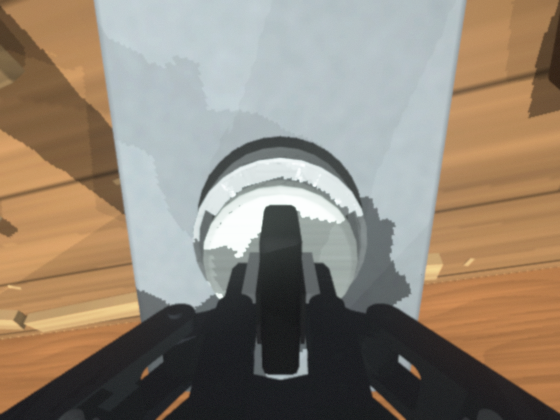

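>>> arm_command(rot=[[0,0,0],[0,0,0]], slide=[[-1.4,0.2,2.4],[0,0,0]], gripper=[5,5])

```text
clock: 14.67
eef_pos: [514.4, 259.1, 202.6]
tool_rot: [2.62, -0.002, 1.298]
force: [-3.4, 2.4, 3.0]
width: 15.0
```

```bash
python3 port.py 26 -1.5708
```

```text
14.67 [514.4 259.1 202.6] [ 2.620e+00 -2.000e-03  1.298e+00] [-0.72  0.48 -0.09  2.1   1.09  0.56 -0.45] 15.0
{'x': np.float64(-0.78), 'y': np.float64(0.15), 'depth': np.float64(26.41), 'th': -1.571, 'tilt': array([ 0.0025, -0.002 ]), 'F': array([-1.9,  1.4,  4.6]), 'M': array([0.09, 0.94, 0.03])}
target [514.7 259.  203.3] [2.618 0.    1.297] delta (array([ 0.3, -0.1,  0.7]), array([-0.14, -0.11, -0.05]))
```

>>> arm_command(rot=[[0,0,0]], slide=[[-1.9,0.4,3.5]], gripper=[5])

```text
clock: 14.75
eef_pos: [513.5, 258.5, 203.5]
tool_rot: [2.623, 0.0, 1.297]
force: [41.4, 3.2, -65.8]
width: 14.9
```

```bash
python3 port.py 26 -1.5708
```

```text
14.75 [513.5 258.5 203.5] [2.623 0.    1.297] [-0.72  0.48 -0.09  2.1   1.08  0.56 -0.44] 14.9
{'x': np.float64(-1.01), 'y': np.float64(-0.84), 'depth': np.float64(25.32), 'th': -1.571, 'tilt': array([0.0047, 0.    ]), 'F': array([  0.8,  14.2, -76.5]), 'M': array([ 3.3 ,  0.2 , -0.09])}
target [514.7 259.  203.3] [2.618 0.    1.297] delta (array([ 1.2,  0.5, -0.2]), array([-0.07, -0.26, -0.01]))
```

That pull drew 76 N with almost no movement. It was harder than I intended, but it shows the lugs are held in the pockets. I relax and release.

>>> arm_command(rot=[[0,0,0],[0,0,0]], slide=[[0.4,0.3,-0.6],[0,0,0]], gripper=[5,5])

```text
clock: 14.92
eef_pos: [514.8, 258.8, 201.9]
tool_rot: [2.624, 0.001, 1.297]
force: [-3.7, 0.8, 2.9]
width: 14.9
```

```bash
python3 port.py 26 -1.5708
```

```text
14.92 [514.8 258.8 201.9] [2.624e+00 1.000e-03 1.297e+00] [-0.72  0.49 -0.09  2.1   1.09  0.56 -0.44] 14.9
{'x': np.float64(-0.91), 'y': np.float64(-0.24), 'depth': np.float64(27.28), 'th': -1.571, 'tilt': array([0.0055, 0.0007]), 'F': array([-1.9, -0.3,  4.4]), 'M': array([-0.25,  0.97, -0.05])}
target [514.7 259.  203.3] [2.618 0.    1.297] delta (array([-0.1,  0.2,  1.4]), array([-0.04, -0.32,  0.  ]))
```

>>> arm_command(rot=[[0,0,0],[0,0,0],[0,0,0],[0,0,0],[0,0,0]], slide=[[0,0,0],[0,0,0],[0,0,0],[0,0,0],[0,0,0]], gripper=[60,60,60,60,60])

```text
clock: 15.33
eef_pos: [515.9, 257.8, 204.4]
tool_rot: [2.619, 0.001, 1.295]
force: [-0.2, -0.4, -0.1]
width: 60.2
```

```bash
python3 port.py 26 -1.5708
```

```text
15.33 [515.9 257.8 204.4] [2.619e+00 1.000e-03 1.295e+00] [-0.72  0.48 -0.09  2.1   1.09  0.57 -0.44] 60.2
{'x': np.float64(1.84), 'y': np.float64(-0.93), 'depth': np.float64(25.83), 'th': -1.57, 'tilt': array([0.0011, 0.0013]), 'F': array([-0.1, -0.5, -0.1]), 'M': array([0.01, 0.48, 0.  ])}
target [514.7 259.  203.3] [2.618 0.    1.297] delta (array([-1.3,  1.2, -1.1]), array([ 0.02, -0.07,  0.08]))
```

Released. Now I retreat along the port axis.

>>> arm_command(rot=[[0,0,0],[0,0,0],[0,0,0],[0,0,0],[0,0,0]], slide=[[-5,1,8],[-10,2,17],[-15,3,26],[-17,4,30],[0,0,0]], gripper=[60,60,60,60,60])

```text
clock: 15.75
eef_pos: [465.1, 266.7, 289.0]
tool_rot: [2.621, 0.005, 1.295]
force: [0.1, 1.0, -1.0]
width: 60.2
```

```bash
python3 look.py wrist w11; python3 look.py side s11; python3 look.py top t11
python3 - <<'E'
from port import *
import cv2
for t in ("w11","s11","t11"):
    z=np.load(f"pics/{t}.npz"); P=cloud(z['d'],z).reshape(-1,3); L=(P-C)@frame()
    r=np.hypot(L[:,0],L[:,1])
    d=L[(r<45)&(L[:,2]>18)&(L[:,2]<32)]; h=L[(r<50)&(L[:,2]>55)&(L[:,2]<72)]
    print(t,len(d),"disc top z",np.median(d[:,2]).round(1) if len(d) else None,len(h),"handle top",np.percentile(h[:,2],[50,90]).round(1) if len(h) else None)
    if len(h)>20:
        e=np.linalg.eigh(np.cov(h[:,:2].T))[1][:,1]; print("  handle mean",h.mean(0).round(1),"angle to port x",np.arctan(e[1]/e[0]).round(3))
i=cv2.imread("pics/s11.png"); cv2.imwrite("pics/s11c.png",cv2.resize(i[110:230,190:340],None,fx=5,fy=5,interpolation=2))
E
```

```text
15.75 [465.1 266.7 289. ] [2.6214 0.0049 1.2946] [-0.725  0.313 -0.198  2.068  0.851  0.754 -0.247] 60.2 [ 0.1  1.  -1. ] [0.16 0.53 0.05]
15.8 [465.7 265.3 287.2] [2.6218 0.0071 1.293 ] [-0.725  0.315 -0.195  2.07   0.854  0.751 -0.249] 59.8 [1.1 0.6 0.1] [0.15 0.53 0.01]
15.85 [466.1 264.  285.6] [2.6224 0.0095 1.2915] [-0.724  0.318 -0.194  2.071  0.855  0.75  -0.25 ] 60.1 [ 0.3  0.  -0. ] [ 0.14  0.49 -0.  ]
w11 5573 disc top z 23.9 2133 handle top [63.8 64.7]
  handle mean [-3.4  0.2 63.6] angle to port x -0.001
s11 193 disc top z 24.0 99 handle top [61.8 65.3]
  handle mean [ 1.6 -3.9 61.4] angle to port x -0.02
t11 217 disc top z 23.6 84 handle top [62.7 67.4]
  handle mean [ 3.9 -1.2 62.5] angle to port x -0.001
```

View pics/w11.png

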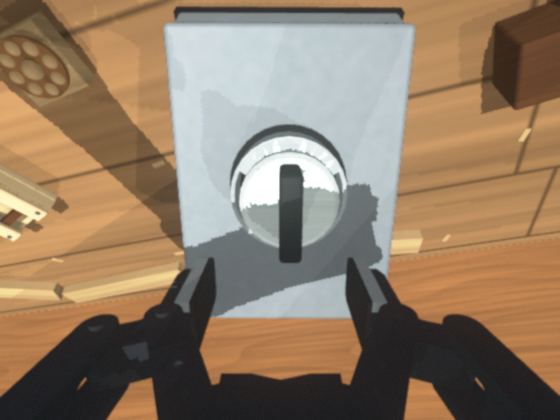

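View pics/s11c.png

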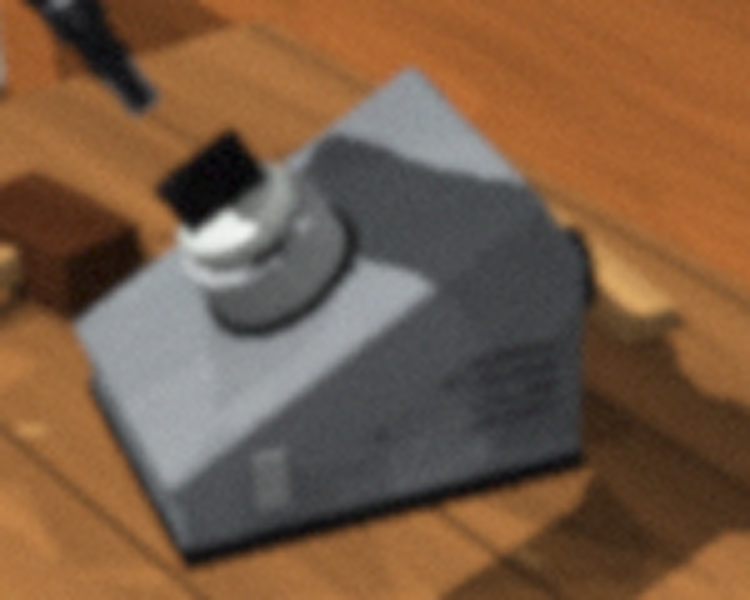

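View pics/t11.png

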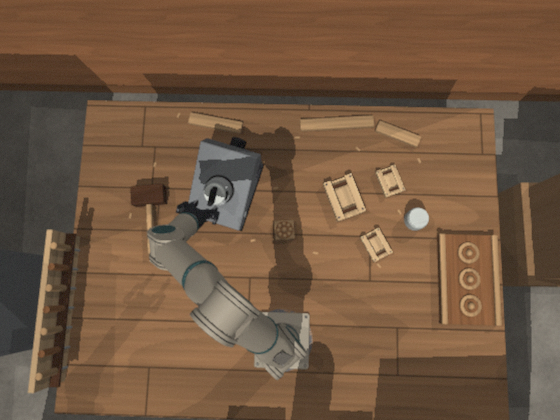

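The disc top is at 24 mm, the handle top at 64 mm, and the handle lies along port x: locked. I check the bystanders before handing in.

```bash
python3 - <<'E'
import cv2,numpy as np
a=cv2.imread("pics/top0.png").astype(int);b=cv2.imread("pics/t11.png").astype(int)
for n,(u0,u1,v0,v1) in dict(mallet=(125,170,178,222),tin=(400,435,200,235),ros=(268,300,215,245)).items():
    best=min(((np.abs(a[v0:v1,u0:u1]-b[v0+dv:v1+dv,u0+du:u1+du]).mean(),du,dv) for du in range(-3,4) for dv in range(-3,4)))
    print(n,best)
E
python3 - <<'E'
from cell import ctrl; print(ctrl.finish_job())
E
```

```text
mallet (np.float64(12.462457912457912), 0, 0)
tin (np.float64(1.8282993197278912), 0, 0)
ros (np.float64(23.540277777777778), 3, 0)
the job is handed in; nothing more can be done
None
```

Run:
```python
from h import *; from cell import get_calibration
c=get_calibration("top")
for d in (np.load("pics/top0.npy"),np.load("pics/t11.npz")['d']):
    P=cloud(d,c).reshape(-1,3)
    for n,x,y,r in (("ros",422,2,55),("mallet head",525,500,110)):
        q=P[(np.hypot(P[:,0]-x,P[:,1]-y)<r)&(P[:,2]>15)&(P[:,2]<75)]; print(n,len(q),np.median(q,0).round(1),q.mean(0).round(1))
```

```text
the job is handed in; nothing more can be done
```

The filter cartridge is fitted and locked in the extractor's port, and the job is handed in with the gripper open and clear of it, after about 16 s of the 54 s.

- **Removal from the rack:** The cameras showed the handle and lugs already along the slot, about 0.12 rad off, although the task text said across it. I needed no turn there and drew it straight up.
- **Fitting:** I made a half turn in the air to keep the arm away from a joint limit, then entered the lugs in the notches. The spring pushed back 6.3 N at 24.6 mm, as specified. I turned it 1.57 rad clockwise at about 32–33 mm depth with no resisting moment, and let it spring back to about 26 mm.
- **Final checks:** After release the disc top is 24 mm and the handle top 64 mm outside the mouth, as expected when locked. The handle is along the port's x within 0.02 rad.
- **Pull test harder than meant:** To prove the lock I pulled once along the axis, and the wrist force reached about 77 N. That is under the 120 N limit, but more than I intended. It held.
- **Bystanders:** The tin matched its first picture exactly, and the mallet head showed no shift though its match was weaker (shadow, and the arm over its handle). The rosette comparison was inconclusive: a poor match, with the best fit at a 3-pixel shift, probably from the arm's shadow. My depth re-check came after hand-in and was refused. The arm was never commanded near the rosette.

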